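# Pack up the fresh-cheese press

## Robot

A 6-joint arm with a two-finger parallel gripper is mounted at the origin on a cart in front of the work surface, level with it; the furniture and walls round the work are solid. World frame = base frame: x ahead of the robot, y to its left, z up, the work surface at z = 0. Lengths are in m, angles in rad, forces in N, time in s.
With the tool pointing down it reaches from about 0.225 to 0.875 m from the base axis. Payload 3.4 kg.
Tool frame: the origin (TCP) lies on the centre line of the jaws, within the pads' length; the fingertips stand 17 mm ahead of it and the grasp point (between the pads) lies 2 mm behind it (manip.finger_overhang is the distance from the TCP to the fingertips, in m); y points along the fingers, x is the direction in which the jaws open and shut, and the axes are right-handed (so a half turn about y gives the same grasp; the last joint's range is limited). The gripper opens to 85 mm and grips with 20 to 120 N. Pads are 22 mm wide; open, the fingers measure 114 mm over their backs; the gripper's body (76 mm by 85 mm) begins 54 mm behind the grasp point. The pads swing forward as they close: fully open they stand 13 mm farther back than shut.
Start: joints at [-1.333, 0.276, 1.505, -0, 1.361, -0.121], TCP at [0.202, -0.538, 0.225] pointing down, gripper open.
Joint ranges: [-2.89, 2.89], [-0.75, 2.08], [0.22, 2.7], [-1.18, 4.32], [0.11, 2.71], [-2.7, 2.7]. Speed limits (rad/s): [2.57, 2.57, 3.14, 3.14, 3.14, 3.14].

## Interface

Orientations are given as a unit quaternion [w, x, y, z].
In Python, from rig import manip gives the robot as it stands.
- The arm moves only by the tool arm_command, never from a script. Its argument "commands" is a list of rows, each a list of 3 entries, a list of its own where there are three numbers: the finger opening in cm, from 0 to 8.54, then the shift along the world's x, y, z in cm, then the turn about the world's z in rad. A call has 1 to 12 rows; each row shifts and turns the commanded pose from where the row before left it; what a row does not reach is not made up. A row lasts 1/10 s, in which the tool goes at most 50 mm and 8.59 degrees, less where a joint would pass 70% of its speed; a pose out of reach is approached as far as the arm can. A call with a gripper value outside its range is refused whole. The fingers move at their own pace and stop on an object; "grip_force" is the grip in N (left out, the last holds). Time passes only in rows, so rows that do not move let the fingers close. It gives the time, the measured TCP pose, the force and the opening at its end, in the units of the state.
- manip.get_state(): the state, without advancing time (a new reading comes with each control period).
- manip.get_image(name): name is "side" or "top" or "wrist"; returns a dict with "pixels" (384x512x3 uint8, red, green, blue), "range_z" (384x512 float32, m along the optical axis (not along the pixel's ray), 0 where there is no reading), "intrinsics" (3x3 intrinsics, pixels), "k1" (the pictures are not rectified: a ray, as slopes to the right and down, at radius r is drawn at 1 + k1 r^2 times it, then the intrinsics apply), "R" (3x3) and "t" (3): a world point X has camera coordinates R X + t. Camera axes: x right, y down, z forward; pixel columns grow to the right and rows downward; lengths in m; the calibration is good to about 2 mm. A picture is of the moment at which its call begins.
- manip.sign_off(): hands the job in, once; it reports no verdict.
The state is a dict: "clock": time; "qpos": joint angles; "qd": joint speeds; "effort": joint torques, N m; "position": TCP position; "ee_rot": TCP orientation; "contact_force": force on the tool from outside, world axes, zero at the start; "moment": the same for the moment, N m; "width": finger opening in m.
Only numpy, scipy, OpenCV 4.12 (cv2) and the standard library are available. Lean on these libraries where they do the work, as an engineer would, in place of code of your own. Each camera call takes 0.05 s, during which the arm holds its last target.

## Task

The curd in the cheese press has sunk, so the lid comes down on its two rest posts without pressing the wooden block that lies on the white press plate. Swing the lid up and back until it leans on its stop, and lay more of the packing blocks from the chopping board flat and in line on top of that block, only as many as it takes for the lid to bear on the stack instead of coming down on its posts; leave the spare ones on the board. Then bring the lid down without slamming it and finish while still holding its handle bar, pushed firmly down on the stack (about 10 N at the bar); leave the things around alone.

Things in the scene. Friction and masses are not known exactly. Their poses are not given: they have to be found in the camera images.
- lid_hinge (a point): Point on the hinge line of the steel cheese press, midway between its rear uprights, fixed, 128 mm above the table. Axes: y along the hinge line, x from the handle side to the hinge side (away from the robot), z up. The press's base is 205 x 214 mm; its two rest posts, 125 mm high, stand 129 mm in front of this point (-x), 88 mm to either side.
- lid_bar (a point): Middle of the lid's handle bar, a round steel bar 14 mm thick along the hinge line, 111 mm free between its brackets, 185 mm from the hinge line and 38 mm clear of the front edge of the lid plate, so that it can be pinched from above; closed it is 128 mm above the table. The point turns with the lid.
- lid (a joint): Lid angle, rad: 0 = level on its rest posts (hard stop), grows as the bar rises; at 1.95, past upright, it leans on its stop and stays. Else it falls when let go. Lid 0.4-0.6 kg. A round rib under it, 85 mm from the hinge line, over the mould's middle, bears on the stack: 112 mm above the table at 0, 0.085*sin(angle) m higher when raised. 10 N down at the bar gives about 27 N on the stack.
- plate_top (a point): Centre of the upper face of the white press plate, 108 x 128 mm, level in the mould on firm curd; it takes the load and does not move. Its height differs from case to case (70 to 90 mm above the table); axes parallel to those of the press. The blocks lie on its middle, their length along the hinge line.
- press: The press: origin at table height under the middle of its open-topped perforated metal mould, 85 mm in front of the hinge line; axes as at the hinge. Mould: inside 112 x 132 mm (x, y), walls 4 mm, rim 90 mm above the table. Fixed.
- block0_center (a point): Centre of the beech packing block that already lies flat on the middle of the press plate, under the closed lid: 40 x 90 x 16 mm (x, y, z of its axes; z up, y along the hinge line), 60 g, loose.
- block1_center (a point): Centre of a loose block of the same size (40 x 90 x 16 mm along its x, y, z; z up) and mass, lying flat on a 10 mm thick chopping board. The three blocks on the board are alike; any may be used.
- block2_center (a point): Centre of another such block.
- block3_center (a point): Centre of another such block.
- timer: Wind-up kitchen timer, 62 x 62 x 44 mm, standing behind the work; origin at the centre of its underside. A bystander.
- deli_cup: Clear deli cup, 109 mm across, 72 mm high, standing behind the work; origin at the centre of its underside. A bystander.
- baking_cups: Stack of foil baking cups, 72 mm across, 61 mm high, standing behind the work; origin at the centre of its underside. A bystander.
Not all that is in view belongs to the job. What is shaped like the part that bears block1_center but pink or red is not meant.

How it is judged:
On the way, in this order (a step that is already met when the one before it is completed fails the run):
1. the lid is open and leans on its stop (value of joint lid above 1.9 rad), for 0.2 s.
2. with the lid still open, another block lies flat on the one in the press, let go (value of joint lid above 1.7 rad and contact force between the fingers and anything else below 0.2 N and (((horizontal distance between block1_center and plate_top below 0.022 m and angle between the y axis of block1_center and the y axis of plate_top, either way round below 0.3 rad) and height (world z) of block1_center above 0.08 m and angle between block1_center's own z axis and vertical below 0.1 rad) or ((horizontal distance between block2_center and plate_top below 0.022 m and angle between the y axis of block2_center and the y axis of plate_top, either way round below 0.3 rad) and height (world z) of block2_center above 0.08 m and angle between block2_center's own z axis and vertical below 0.1 rad) or ((horizontal distance between block3_center and plate_top below 0.022 m and angle between the y axis of block3_center and the y axis of plate_top, either way round below 0.3 rad) and height (world z) of block3_center above 0.08 m and angle between block3_center's own z axis and vertical below 0.1 rad))), for 0.1 s.
At the end, for the whole second after the job is handed in: Bar held (over 3 N), lid still at 0.015 to 0.235 rad, pressing the top block with over 10 N; blocks in the press flat, within 22 mm of the plate's middle and 0.3 rad of the hinge line; spare blocks flat, at least 150 mm away (value of joint lid between 0.015 and 0.235 rad and velocity of joint lid between -0.1 and 0.1 rad/s and contact force between the fingers and lid above 3 N and ((contact force between lid and block0 above 10 N and (horizontal distance between block0_center and plate_top below 0.022 m and angle between the y axis of block0_center and the y axis of plate_top, either way round below 0.3 rad)) or (contact force between lid and block1 above 10 N and (horizontal distance between block1_center and plate_top below 0.022 m and angle between the y axis of block1_center and the y axis of plate_top, either way round below 0.3 rad)) or (contact force between lid and block2 above 10 N and (horizontal distance between block2_center and plate_top below 0.022 m and angle between the y axis of block2_center and the y axis of plate_top, either way round below 0.3 rad)) or (contact force between lid and block3 above 10 N and (horizontal distance between block3_center and plate_top below 0.022 m and angle between the y axis of block3_center and the y axis of plate_top, either way round below 0.3 rad))) and angle between each of block0_center, block1_center, block2_center, block3_center's own z axis and vertical below 0.12 rad and ((horizontal distance between block0_center and plate_top below 0.022 m and angle between the y axis of block0_center and the y axis of plate_top, either way round below 0.3 rad) or horizontal distance between block0_center and plate_top above 0.15 m) and ((horizontal distance between block1_center and plate_top below 0.022 m and angle between the y axis of block1_center and the y axis of plate_top, either way round below 0.3 rad) or horizontal distance between block1_center and plate_top above 0.15 m) and ((horizontal distance between block2_center and plate_top below 0.022 m and angle between the y axis of block2_center and the y axis of plate_top, either way round below 0.3 rad) or horizontal distance between block2_center and plate_top above 0.15 m) and ((horizontal distance between block3_center and plate_top below 0.022 m and angle between the y axis of block3_center and the y axis of plate_top, either way round below 0.3 rad) or horizontal distance between block3_center and plate_top above 0.15 m)); the arm keeps its last pose, push and grip.
It fails at once if the lid is slammed (over 4 rad/s) (velocity of joint lid above 4 rad/s or velocity of joint lid below -4 rad/s).
It fails at once if a thing standing around is disturbed (moved over 30 mm) (distance of any of timer, deli_cup, baking_cups from where it was at the start of the episode above 0.03 m).
It also fails if it takes over 70 s, if anything falls off the work surface, if the arm or the gripper's body presses on something with over 40 N, if the wrist force passes 120 N, or if a joint passes its speed limit or range.

## Working session

There is one attempt and no reset: what is moved stays moved. The work goes in short steps, Python scripts to look and compute and a tool call to move; the robot and the scene stay as the last step left them, time stands still between calls to the robot, and variables do not carry over. Pictures are saved under pics/ and viewed, and the job is handed in when it is done.

Besides the shell and the picture viewer there is one more tool, called after "Emit:" in YAML: its name, and indented under it one key for each argument. arm_command: Moves the arm, as the interface text tells. Its arguments: {"type":"object","properties":{"commands":{"type":"array"},"grip_force":{"type":"number"}},"required":["commands"]}

```bash
ls; mkdir -p pics; cat > h.py <<'E'
import numpy as np,cv2
from rig import manip
def grab(n,tag):
    d=manip.get_image(n); cv2.imwrite(f'pics/{tag}.png',d['pixels'][:,:,::-1]); np.savez(f'pics/{tag}.npz',**{k:d[k] for k in d}); return d
def ray(d,u,v):
    K=np.array(d['intrinsics']);k=float(d['k1'])
    a=np.array([(u-K[0,2])/K[0,0],(v-K[1,2])/K[1,1]]);s=a.copy()
    for _ in range(20): s=a/(1+k*(s@s))
    R=np.array(d['R']);t=np.array(d['t']);return -R.T@t,R.T@np.array([s[0],s[1],1.])
def onz(d,u,v,z):
    o,r=ray(d,u,v);return o+r*(z-o[2])/r[2]
def pt(d,u,v):
    o,r=ray(d,u,v);return o+r*d['range_z'][int(round(v)),int(round(u))]
def load(tag): return dict(np.load(f'pics/{tag}.npz'))
def cloud(d):
    K=np.array(d['intrinsics']);k=float(d['k1']);h,w=d['range_z'].shape
    U,V=np.meshgrid(np.arange(w),np.arange(h));ax=(U-K[0,2])/K[0,0];ay=(V-K[1,2])/K[1,1];sx,sy=ax,ay
    for _ in range(20):
        f=1+k*(sx**2+sy**2);sx,sy=ax/f,ay/f
    z=d['range_z'];P=np.stack([sx*z,sy*z,z],-1);return (P-np.array(d['t']))@np.array(d['R'])
E
python3 - <<'E'
from h import *
for n in ('top','side','wrist'):
    d=grab(n,n+'0'); print(n,d['k1'],np.round(d['intrinsics'],1).tolist(),np.round(-d['R'].T@d['t'],3))
print(manip.get_state(), manip.finger_overhang)
E
```

```text
pics
top -0.1394330475629849 [[494.1, 0.0, 269.4], [0.0, 494.1, 189.2], [0.0, 0.0, 1.0]] [0.48  0.016 1.388]
side -0.09534707987130474 [[349.3, 0.0, 257.1], [0.0, 349.3, 191.4], [0.0, 0.0, 1.0]] [ 0.548 -0.74   0.542]
wrist -0.06481961796612198 [[317.0, 0.0, 249.7], [0.0, 317.0, 192.8], [0.0, 0.0, 1.0]] [ 0.279 -0.509  0.372]
{'clock': 0.15, 'qpos': array([-1.33297288e+00,  2.76460796e-01,  1.50582902e+00, -1.33220545e-05,
        1.36069609e+00, -1.20997706e-01]), 'qd': array([ 0.0007422 , -0.00105543, -0.00183098,  0.00047661,  0.00069314,
       -0.00030934]), 'effort': array([ 8.56692386e-04, -4.17145264e+01, -2.46032202e+01, -1.51556310e-04,
        7.63087504e-03,  1.63511935e-06]), 'position': array([ 0.2018211 , -0.53799573,  0.22413742]), 'ee_rot': array([ 0.58152371, -0.58087582,  0.40311991, -0.40237768]), 'contact_force': array([-0.68017452,  0.21545096,  0.91060091]), 'moment': array([-0.03009566,  0.00597535,  0.00307662]), 'width': 0.08543614667991467} 0.017
```

View pics/top0.png

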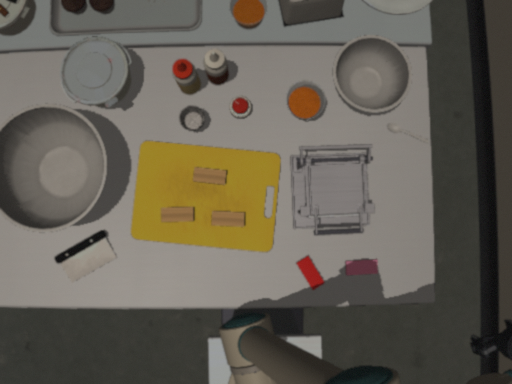

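View pics/side0.png

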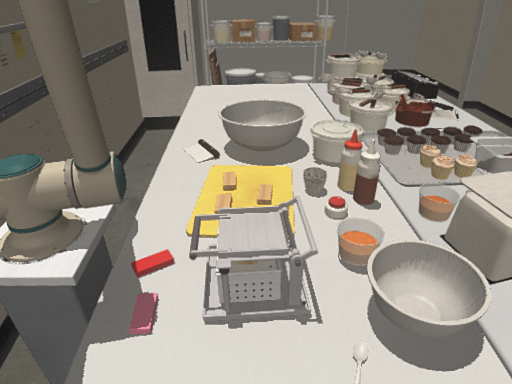

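View pics/wrist0.png

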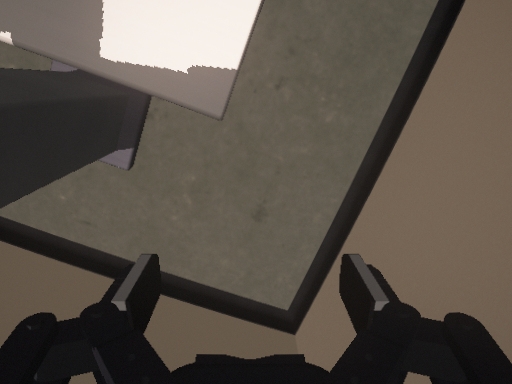

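Top picture: the press is at about (335,190), with its handle bar at the bottom near (340,232). The yellow board at (205,195) carries three beech blocks at (210,176), (177,214) and (228,218). There is a red block at (310,271) and a pink one at (361,267). In the side picture the press is at (257,265).

Candidates for the wanted blocks: beech (210,176), (177,214), (228,218), which fit the description; red (310,271) and pink (361,267) are decoys and excluded.

```bash
python3 - <<'E'
from h import *
d=load('top0');C=cloud(d);im=d['pixels'][:,:,::-1]
cv2.imwrite('pics/crop_top.png',cv2.resize(im[130:260,130:390],None,fx=3,fy=3,interpolation=cv2.INTER_CUBIC))
s=load('side0')['pixels'][:,:,::-1]
cv2.imwrite('pics/crop_side.png',cv2.resize(s[165:325,180:330],None,fx=4,fy=3.7,interpolation=cv2.INTER_CUBIC))
# blocks: height mask
Z=C[:,:,2]
sub=np.zeros(Z.shape,bool);sub[160:235,145:270]=1
hsv=cv2.cvtColor(im,cv2.COLOR_BGR2HSV)
for u,v in((210,176),(177,214),(228,218),(205,230)): print(hsv[v,u],np.round(C[v,u],4))
m=((Z>0.019)&(Z<0.035)&sub).astype(np.uint8)
n,l,st,c=cv2.connectedComponentsWithStats(m)
for i in range(1,n):
    if st[i,4]<100: continue
    P=C[l==i]; r=cv2.minAreaRect((P[:,:2]*1000).astype(np.float32)); print(st[i],np.round(np.array(r[0]),1),np.round(r[1],1),round(r[2],1),'z',np.median(P[:,2]), P[:,:2].mean(0))
# press structures
sub=np.zeros(Z.shape,bool);sub[135:245,285:385]=1
for lo,hi in((.1,.17),(.12,.14),(.03,.1)):
    P=C[sub&(Z>lo)&(Z<hi)];print(lo,hi,len(P),cv2.minAreaRect((P[:,:2]*1000).astype(np.float32)))
for u in range(300,376,5): print(u,[int(round(1000*z)) for z in Z[140:240:4,u]])
E
```

```text
[ 16 129 130] [0.6006 0.1467 0.0241]
[ 16 128 133] [0.4965 0.2384 0.0258]
[ 16 130 133] [0.484  0.0974 0.03  ]
[ 23 191 156] [0.4514 0.1626 0.0134]
[193 167  34  18 470] [601.5 148.5] [90.3 40.5] 82.7 z 0.027079985676552735 [0.60136678 0.14837395]
[161 207  33  15 462] [496.5 238.8] [90.2 38.6] 89.5 z 0.02720373713482558 [0.49589068 0.23744566]
[211 211  34  16 473] [482.1  98.7] [90.1 40. ] 86.5 z 0.027049436372305467 [0.48222428 0.09858056]
0.1 0.17 4216 ((552.130615234375, -185.8857879638672), (227.6962890625, 194.99888610839844), 1.7024422883987427)
0.12 0.14 3674 ((541.9846801757812, -187.39987182617188), (207.68524169921875, 195.0238494873047), 2.4770383834838867)
0.03 0.1 140 ((562.960205078125, -181.14309692382812), (159.28045654296875, 174.9093780517578), 0.474976509809494)
300 [-4, 5, 154, 151, 141, 139, 130, 20, 15, 11, 13, 12, 16, 10, 9, 19, 15, 131, 132, 19, 17, 10, 1388, 0, -1]
305 [2, 4, 151, -2, 22, 133, 14, 131, 130, 131, 128, 23, 21, 23, 11, 14, 12, 132, 131, 130, 13, 16, 20, 2, 2]
310 [3, -6, 154, 4, 17, 133, 130, 133, 132, 137, 146, 143, 144, 146, 145, 143, 142, 1
[... 828 characters left out ...]
 131, 92, 9, 12, -2, 139, 2]
350 [-1, 6, 151, 2, 7, 137, 131, 131, 132, 132, 124, 129, 134, 130, 134, 135, 124, 128, 125, 9, 13, 15, -5, 135, -3]
355 [0, 5, -1, -1, 18, 135, 134, 133, 129, 131, 135, 130, 128, 130, 130, 130, 129, 136, 129, 10, 9, 5, 133, 137, -1]
360 [4, 152, -4, 3, 134, 135, 134, 132, 132, 132, 132, 130, 131, 129, 132, 130, 133, 141, 137, 138, 138, 141, 136, 133, -8]
365 [2, 156, 2, -1, 111, 128, 129, 133, 131, 133, 132, 133, 131, 129, 133, 141, 145, 146, 142, 10, 7, 21, 1, -4, 4]
370 [-1, 154, 149, 144, 0, 139, -5, 4, -3, 4, -6, -4, -1, -1, 1, 4, 128, 133, 130, -4, -1, 1388, -1, -2, 3]
375 [4, 2, -2, 1, 8, 6, 3, -6, -2, 1, 0, -1, 4, -4, -2, 1, -2, -1, 3, 5, 1, -3, 4, 4, -5]
```

View pics/crop_top.png

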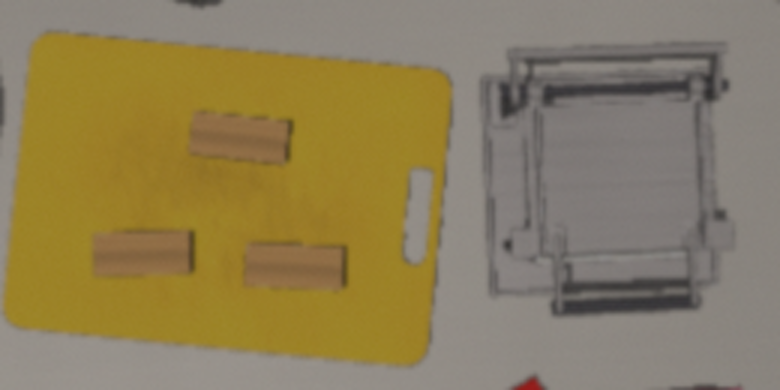

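View pics/crop_side.png

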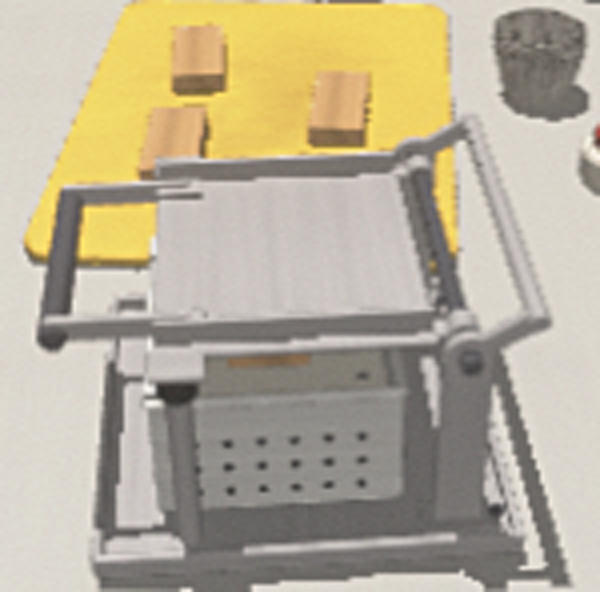

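```bash
python3 - <<'E'
from h import *
from scipy.spatial.transform import Rotation as Rr
s=manip.get_state();q=s['ee_rot'];M=Rr.from_quat([q[1],q[2],q[3],q[0]]).as_matrix();print(np.round(M,3))
d=load('top0');C=cloud(d);Z=C[:,:,2]
m=np.zeros(Z.shape,bool);m[222:242,321:355]=1;m&=(Z>.115)&(Z<.15)
P=C[m];f=np.polyfit(P[:,1],P[:,0],1);print('bar',P.mean(0),P.min(0),P.max(0),f)
# bar end brackets & symmetric; hinge rod dark
m=np.zeros(Z.shape,bool);m[155:168,318:358]=1;m&=(Z>.115)&(Z<.15)
hsv=cv2.cvtColor(d['pixels'],cv2.COLOR_RGB2HSV)[:,:,2]
m2=m&(hsv<100);P=C[m2];print('hinge dark',len(P),P.mean(0),np.polyfit(P[:,1],P[:,0],1))
for v in range(215,240): print(v,[int(x) for x in hsv[v,312:368:3]],round(onz(d,338,v,.128)[0],4))
# rest-post caps
print('rows 205-216 extents', [ (u,np.round(onz(d,u,210,.128)[1],4)) for u in (300,304,308,370,374)])
for u in range(308,372,2): print(u,hsv[228,u],hsv[232,u],round(onz(d,u,230,.128)[1],4))
E
```

```text
[[ 0.351 -0.     0.936]
 [-0.936  0.001  0.351]
 [-0.001 -1.     0.   ]]
bar [ 0.44576838 -0.18492703  0.13408952] [ 0.43731572 -0.22970588  0.12575489] [ 0.45210657 -0.14394781  0.14163687] [-0.0399633   0.43837809]
hinge dark 154 [ 0.6309114  -0.1913346   0.13271872] [-0.02950899  0.62526531]
215 [110, 114, 104, 116, 120, 126, 132, 131, 132, 133, 131, 134, 133, 130, 133, 128, 108, 125, 121] 0.4877
216 [131, 113, 119, 133, 134, 132, 136, 132, 138, 135, 132, 131, 127, 121, 124, 121, 107, 126, 120] 0.4851
217 [137, 109, 105, 127, 129, 124, 125, 123, 132, 131, 129, 128, 126, 125, 126, 124, 107, 125, 120] 0.4826
218 [133, 108, 89, 123, 130, 127, 127, 127, 128, 130, 128, 128, 128, 127, 127, 127, 105, 126, 120] 0.48
219 [132, 104, 94, 123, 131, 128, 130, 128, 128, 128, 128, 127, 127, 127, 127, 126, 106, 124, 119] 0.4774
220 [134, 104, 107, 122, 131, 129, 130, 128, 127, 127, 127, 125, 126, 126, 126, 126, 107, 125, 120] 0.4749
221 [132, 104, 110, 122, 130, 128, 128, 127, 128, 127, 124, 122, 124, 123, 123, 122, 105, 126, 122] 0.4723
222 [132, 103, 108, 120, 126, 124, 125, 124, 125, 122, 108,
[... 1785 characters left out ...]
64(-0.1025)), (308, np.float64(-0.1127)), (370, np.float64(-0.2733)), (374, np.float64(-0.2838))]
308 127 141 -0.1119
310 126 141 -0.117
312 125 136 -0.1221
314 115 77 -0.1273
316 113 104 -0.1324
318 98 67 -0.1375
320 102 61 -0.1427
322 104 60 -0.1478
324 120 60 -0.153
326 117 61 -0.1581
328 117 60 -0.1632
330 109 61 -0.1684
332 107 60 -0.1736
334 107 60 -0.1787
336 106 61 -0.1839
338 103 60 -0.189
340 102 59 -0.1942
342 100 61 -0.1994
344 100 63 -0.2046
346 97 62 -0.2097
348 84 62 -0.2149
350 83 65 -0.2201
352 82 68 -0.2253
354 77 72 -0.2305
356 77 73 -0.2357
358 77 74 -0.2409
360 84 80 -0.2461
362 101 96 -0.2513
364 129 131 -0.2565
366 138 138 -0.2617
368 137 138 -0.267
370 138 137 -0.2722
```

Measured: the bar's middle is at about (0.4455, -0.1885), the press yaw is about +0.035 rad, and the hinge is at about (0.6305, -0.182), which fits the 185 mm given. The blocks' tops are at z 0.027 and they measure 90x40 mm, as they should. Now I move above the bar.

Emit:
arm_command:
  commands:
    - [4,[2.4,3.5,0],0.125]
    - [4,[2.4,3.5,0],0.125]
    - [4,[2.4,3.5,0],0.125]
    - [4,[2.4,3.5,0],0.125]
    - [4,[2.4,3.5,0],0.125]
    - [4,[2.4,3.5,0],0.125]
    - [4,[2.4,3.5,0],0.125]
    - [4,[2.4,3.5,0],0.125]
    - [4,[2.4,3.5,0],0.125]
    - [4,[2.6,3.5,0],0.122]
    - [4,[0,0,0],0]
    - [4,[0,0,0],0]
  grip_force: 30

```text
clock: 1.35
position: [0.444, -0.1876, 0.2246]
ee_rot: [-0.707, 0.707, 0.013, -0.013]
contact_force: [-0.7, -1.5, -0.8]
width: 0.04
```

```bash
cat >> h.py <<'E'
from scipy.spatial.transform import Rotation as Rr
def st():
    s=manip.get_state();q=s['ee_rot'];M=Rr.from_quat([q[1],q[2],q[3],q[0]]).as_matrix()
    print(round(s['clock'],2),np.round(s['position'],4),'yaw',round(float(np.arctan2(M[1,0],M[0,0])),4),'F',np.round(s['contact_force'],1),'w',round(s['width'],4),'q',np.round(s['qpos'],2));return s
E
python3 - <<'E'
from h import *
st();d=grab('wrist','w1')
E
```

```text
1.35 [ 0.444  -0.1876  0.2246] yaw 0.037 F [-0.7 -1.5 -0.8] w 0.04 q [-0.54  0.14  1.69 -0.    1.32 -0.58]
```

View pics/w1.png

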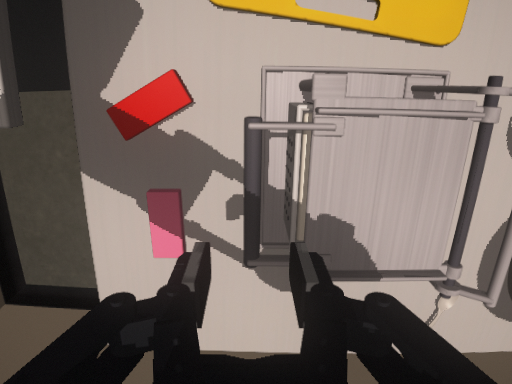

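```bash
python3 - <<'E'
from h import *
d=load('w1')
for p in((253,125),(252,195),(251,258),(246,195),(260,195),(335,127),(472,195)): print(p,np.round(onz(d,*p,.13),4),np.round(pt(d,*p),4))
E
```

```text
(253, 125) [ 0.4439 -0.1331  0.13  ] [ 0.4438 -0.1323  0.1366]
(252, 195) [ 0.4454 -0.1891  0.13  ] [ 0.4453 -0.1874  0.1351]
(251, 258) [ 0.4469 -0.2473  0.13  ] [ 0.4468 -0.2454  0.1332]
(246, 195) [ 0.4405 -0.1893  0.13  ] [ 0.4405 -0.1884  0.1327]
(260, 195) [ 0.4519 -0.1889  0.13  ] [ 0.452  -0.1896  0.1279]
(335, 127) [ 0.5063 -0.132   0.13  ] [ 0.5042 -0.1311  0.1377]
(472, 195) [ 0.6298 -0.182   0.13  ] [ 0.6295 -0.1819  0.1304]
```

The wrist picture shows the dark bar at (252,190), at (0.446, -0.189, z 0.128–0.135), between the jaws as planned; the hinge rod is at (472,195). Descend and pinch.

Emit:
arm_command:
  commands:
    - [4,[0.2,0,-2.4],0]
    - [4,[0,0,-2.4],0]
    - [4,[0,0,-2.4],0]
    - [4,[0,0,-1.6],0]
    - [4,[0,0,-1.0],0]
    - [4,[0,0,0],0]
    - [1,[0,0,0],0]
    - [1,[0,0,0],0]
    - [1,[0,0,0],0]
    - [1,[0,0,0],0]
    - [1,[0,0,0],0]
  grip_force: 30

```text
clock: 2.5
position: [0.4461, -0.1885, 0.1272]
ee_rot: [-0.707, 0.707, 0.013, -0.012]
contact_force: [0.2, -0.3, -0.1]
width: 0.0102
```

```bash
python3 - <<'E'
from h import *
st()
import math
hx,hz,r=0.6305,0.128,0.185
a=np.linspace(0,1.98,40)
c=math.cos(.033);s=math.sin(.033)
pos=np.stack([-r*np.cos(a)*c,-r*np.cos(a)*s,r*np.sin(a)],1)*100
for i in range(len(a)-1): print(i,round(a[i+1],2),np.round(pos[i+1]-pos[i],2).tolist())
E
```

```text
2.5 [ 0.4461 -0.1885  0.1272] yaw 0.0352 F [ 0.2 -0.3 -0.1] w 0.0102 q [-0.54  0.22  1.85 -0.    1.07 -0.58]
0 0.05 [0.02, 0.0, 0.94]
1 0.1 [0.07, 0.0, 0.94]
2 0.15 [0.12, 0.0, 0.93]
3 0.2 [0.17, 0.01, 0.92]
4 0.25 [0.21, 0.01, 0.91]
5 0.3 [0.26, 0.01, 0.9]
6 0.36 [0.3, 0.01, 0.89]
7 0.41 [0.35, 0.01, 0.87]
8 0.46 [0.39, 0.01, 0.85]
9 0.51 [0.44, 0.01, 0.83]
10 0.56 [0.48, 0.02, 0.81]
11 0.61 [0.52, 0.02, 0.78]
12 0.66 [0.56, 0.02, 0.76]
13 0.71 [0.59, 0.02, 0.73]
14 0.76 [0.63, 0.02, 0.7]
15 0.81 [0.66, 0.02, 0.66]
16 0.86 [0.7, 0.02, 0.63]
17 0.91 [0.73, 0.02, 0.59]
18 0.96 [0.76, 0.03, 0.55]
19 1.02 [0.78, 0.03, 0.52]
20 1.07 [0.81, 0.03, 0.47]
21 1.12 [0.83, 0.03, 0.43]
22 1.17 [0.85, 0.03, 0.39]
23 1.22 [0.87, 0.03, 0.35]
24 1.27 [0.89, 0.03, 0.3]
25 1.32 [0.9, 0.03, 0.26]
26 1.37 [0.91, 0.03, 0.21]
27 1.42 [0.92, 0.03, 0.16]
28 1.47 [0.93, 0.03, 0.12]
29 1.52 [0.94, 0.03, 0.07]
30 1.57 [0.94, 0.03, 0.02]
31 1.62 [0.94, 0.03, -0.03]
32 1.68 [0.94, 0.03, -0.07]
33 1.73 [0.93, 0.03, -0.12]
34 1.78 [0.92, 0.03, -0.17]
35 1.83 [0.91, 0.03, -0.22]
36 1.88 [0.9, 0.03, -0.26]
37 1.93 [0.89, 0.03, -0.31]
38 1.98 [0.87, 0.03, -0.35]
```

Opening 10.2 mm is less than the 14 mm bar, so the bar may not be between the pads; I check.

```bash
python3 - <<'E'
from h import *
grab('wrist','w2');d=grab('side','s2');st()
cv2.imwrite('pics/s2c.png',cv2.resize(d['pixels'][130:330,130:330,::-1],None,fx=3,fy=3))
E
```

```text
2.6 [ 0.446  -0.1884  0.127 ] yaw 0.0352 F [ 0.5 -1.  -0.3] w 0.0102 q [-0.54  0.22  1.85  0.    1.07 -0.58]
```

View pics/w2.png

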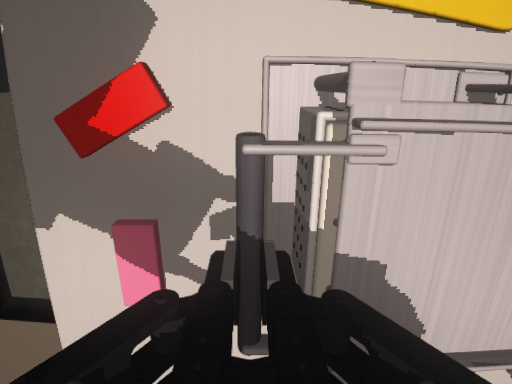

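View pics/s2c.png

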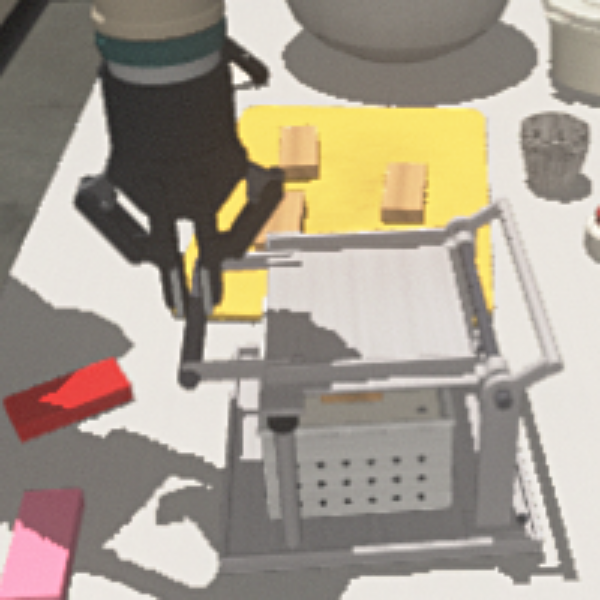

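The bar at (250,260) lies between both pads in the wrist picture. I close the command to 0 to see whether the pads stop on it.

Emit:
arm_command:
  commands:
    - [0,[0,0,0],0]
    - [0,[0,0,0],0]
    - [0,[0,0,0],0]
    - [0,[0.02,0,0.94],0]
    - [0,[0.07,0,0.94],0]
    - [0,[0.12,0,0.93],0]
  grip_force: 30

```text
clock: 3.2
position: [0.4481, -0.1884, 0.1557]
ee_rot: [-0.707, 0.707, 0.012, -0.012]
contact_force: [-0.7, -0.1, 0.2]
width: 0.0001
```

```bash
python3 - <<'E'
from h import *
st();d=grab('side','s3')
cv2.imwrite('pics/s3c.png',cv2.resize(d['pixels'][130:330,130:330,::-1],None,fx=3,fy=3))
E
```

```text
3.2 [ 0.4481 -0.1884  0.1557] yaw 0.035 F [-0.7 -0.1  0.2] w 0.0001 q [-0.54  0.19  1.8   0.    1.15 -0.58]
```

View pics/s3c.png

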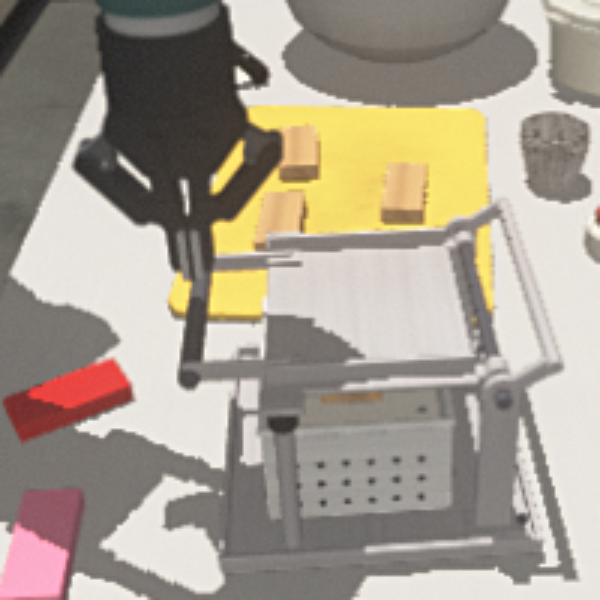

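The pads closed to 0 and came away, so the bar was not truly held. I measure where the tips are relative to the bar.

```bash
python3 - <<'E'
from h import *
def proj(d,X):
    p=d['R']@np.array(X)+d['t'];s=p[:2]/p[2];s=s*(1+d['k1']*(s@s));K=d['intrinsics'];return [round(float(K[0,0]*s[0]+K[0,2]),1),round(float(K[1,1]*s[1]+K[1,2]),1),round(float(p[2]),4)]
for tag,tcp in(('s2',[.446,-.1885,.127]),('s3',[.4481,-.1884,.1557])):
    d=load(tag);C=cloud(d)
    for dz in(0,-.017): print(tag,dz,proj(d,np.array(tcp)+[0,0,dz]), proj(d,np.array(tcp)+[0,-.011,dz]))
    print('bar',proj(d,[.446,-.189,.128]),proj(d,[.447,-.245,.128]))
    for u in range(186,202,3):
        print(u,[tuple((1000*C[v,u]).round().astype(int)) for v in range(212,250,3)])
    cv2.imwrite(f'pics/{tag}z.png',cv2.resize(d['pixels'][180:270,160:260,::-1],None,fx=7,fy=6,interpolation=cv2.INTER_NEAREST))
E
```

```text
s2 0 [194.9, 234.8, 0.6813] [194.3, 238.3, 0.6718]
s2 -0.017 [195.8, 241.7, 0.6898] [195.3, 245.2, 0.6803]
bar [194.8, 234.6, 0.6803] [192.2, 253.2, 0.632]
186 [(np.int64(437), np.int64(-200), np.int64(189)), (np.int64(437), np.int64(-201), np.int64(183)), (np.int64(436), np.int64(-202), np.int64(176)), (np.int64(434), np.int64(-196), np.int64(166)), (np.int64(433), np.int64(-197), np.int64(160)), (np.int64(432), np.int64(-195), np.int64(151)), (np.int64(432), np.int64(-198), np.int64(146)), (np.int64(391), np.int64(-10), np.int64(0)), (np.int64(392), np.int64(-22), np.int64(-1)), (np.int64(394), np.int64(-34), np.int64(-2)), (np.int64(548), np.int64(-740), np.int64(542)), (np.int64(396), np.int64(-57), np.int64(-2)), (np.int64(398), np.int64(-69), np.int64(-2))]
189 [(np.int64(440), np.int64(-185), np.int64(179)), (np.int64(440), np.int64(-192), np.int64(177)), (np.int64(441), np.int64(-197), np.int64(173)), (np.int64(441), np.int64(-201), np.int64(169)), (np.int64(440), np.int64(-201), np.int64(162)), (np.int64(439), np.int64(-202), np.int64(156)), (np.int64(438), np.int64(-202), n
[... 5896 characters left out ...]
4(-2)), (np.int64(426), np.int64(-58), np.int64(-3)), (np.int64(428), np.int64(-72), np.int64(-1))]
201 [(np.int64(463), np.int64(-188), np.int64(179)), (np.int64(463), np.int64(-191), np.int64(175)), (np.int64(454), np.int64(-137), np.int64(131)), (np.int64(427), np.int64(27), np.int64(10)), (np.int64(428), np.int64(15), np.int64(8)), (np.int64(429), np.int64(3), np.int64(8)), (np.int64(431), np.int64(-14), np.int64(10)), (np.int64(432), np.int64(-26), np.int64(10)), (np.int64(431), np.int64(-29), np.int64(2)), (np.int64(432), np.int64(-35), np.int64(-2)), (np.int64(433), np.int64(-50), np.int64(0)), (np.int64(434), np.int64(-59), np.int64(-2)), (np.int64(435), np.int64(-72), np.int64(-1))]
```

View pics/s2z.png

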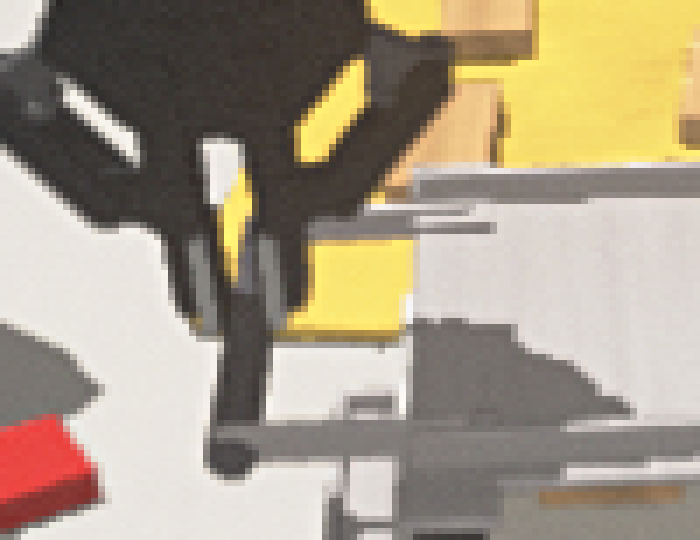

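View pics/s3z.png

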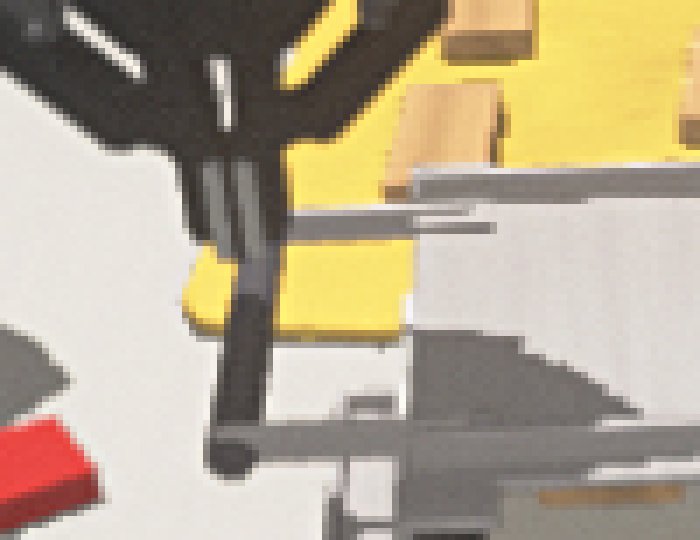

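```bash
python3 - <<'E'
from h import *
st()
d=grab('wrist','w3');C=cloud(d)
m=(d['range_z']>0)&(d['range_z']<.25)
P=C[m];print(m.sum())
V,U=np.nonzero(m)
for v in range(215,300,6):
    c=[(u,*(1000*C[v,u]).round().astype(int).tolist()) for u in range(215,290,8) if m[v,u]]
    print(v,c)
d=load('w1');C=cloud(d);m=(d['range_z']>0)&(d['range_z']<.25);P=C[m&(np.indices(m.shape)[0]<330)]
print('w1 near lowest z',np.sort(P[:,2])[:50:5], [ (u,v,C[v,u].round(3).tolist(),round(float(d['range_z'][v,u]),3)) for u,v in((203,245),(200,260),(300,250),(305,265),(205,300))])
E
```

```text
3.25 [ 0.4494 -0.1891  0.1573] yaw 0.0351 F [1.4 0.1 2. ] w 0.0001 q [-0.54  0.19  1.8   0.    1.15 -0.58]
84455
215 [(239, 442, -179, 133), (247, 447, -179, 134), (255, 452, -181, 128)]
221 [(239, 443, -183, 133), (247, 447, -183, 133), (255, 452, -185, 127)]
227 [(239, 443, -186, 134), (247, 447, -186, 134), (255, 452, -189, 127)]
233 [(239, 443, -190, 134), (247, 448, -190, 134)]
239 [(239, 443, -195, 133), (247, 448, -194, 134)]
245 [(239, 444, -178, 171), (247, 447, -178, 171), (255, 451, -178, 172), (263, 455, -177, 172)]
251 [(231, 440, -182, 171), (239, 444, -178, 178), (247, 447, -178, 177), (255, 451, -178, 177), (263, 455, -177, 178), (271, 459, -182, 170)]
257 [(223, 436, -183, 175), (231, 440, -182, 176), (239, 444, -179, 181), (247, 447, -178, 183), (255, 451, -177, 183), (263, 455, -178, 182), (271, 459, -182, 176)]
263 [(223, 437, -182, 182), (231, 440, -182, 182), (239, 444, -178, 188), (247, 447, -178, 188), (255, 451, -177, 188), (263, 454, -178, 187), (271, 458, -181, 182), (279, 462, -181, 182)]
269 [(223, 437, -182, 186), (231, 441, -181, 187), (239, 444, -178, 
[... 824 characters left out ...]
 201), (255, 450, -177, 209), (263, 453, -177, 210), (271, 456, -177, 210), (279, 459, -177, 210), (287, 462, -177, 210)]
299 [(215, 436, -177, 213), (223, 439, -177, 213), (231, 442, -177, 214), (239, 445, -177, 214), (247, 448, -186, 201), (255, 451, -180, 210), (263, 453, -177, 213), (271, 456, -176, 214), (279, 459, -177, 213), (287, 461, -176, 214)]
w1 near lowest z [0.10831303 0.10947107 0.11021089 0.11121984 0.11217604 0.11287468
 0.11341061 0.11424504 0.11559112 0.11608194] [(203, 245, [0.421, -0.178, 0.239], 0.15), (200, 260, [0.422, -0.178, 0.252], 0.137), (300, 250, [0.466, -0.176, 0.243], 0.146), (305, 265, [0.466, -0.175, 0.257], 0.132), (205, 300, [0.424, -0.196, 0.256], 0.14)]
```

View pics/w3.png

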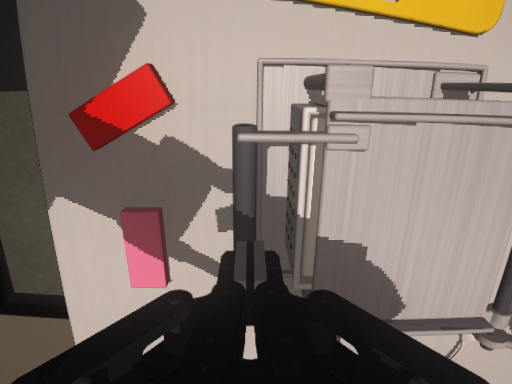

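The pictures disagree with the stated overhang. Side and wrist depth both put the fingertips about 11 mm behind (above) the reported TCP, not 17 mm ahead, while x and y agree. So the pads closed above the bar. I will use tip = TCP + 11 mm and go about 28 mm lower.

Emit:
arm_command:
  commands:
    - [4,[-0.2,0,0],0]
    - [4,[0,0,0],0]
    - [4,[0,0,0],0]
    - [4,[0,0,0],0]
    - [4,[0,0,-1.8],0]
    - [4,[0,0,-1.8],0]
    - [4,[0,0,-1.2],0]
    - [4,[0,0,-0.8],0]
    - [4,[0,0,0],0]
  grip_force: 30

```text
clock: 4.2
position: [0.4453, -0.188, 0.0979]
ee_rot: [0.707, -0.707, -0.012, 0.013]
contact_force: [-0.6, -0.5, -0.1]
width: 0.0403
```

```bash
python3 - <<'E'
from h import *
st();d=grab('side','s4')
cv2.imwrite('pics/s4z.png',cv2.resize(d['pixels'][180:270,160:260,::-1],None,fx=7,fy=6,interpolation=cv2.INTER_NEAREST))
E
```

```text
4.2 [ 0.4453 -0.188   0.0979] yaw 0.0349 F [-0.6 -0.5 -0.1] w 0.0403 q [-0.54  0.25  1.89  0.    1.   -0.58]
```

View pics/s4z.png

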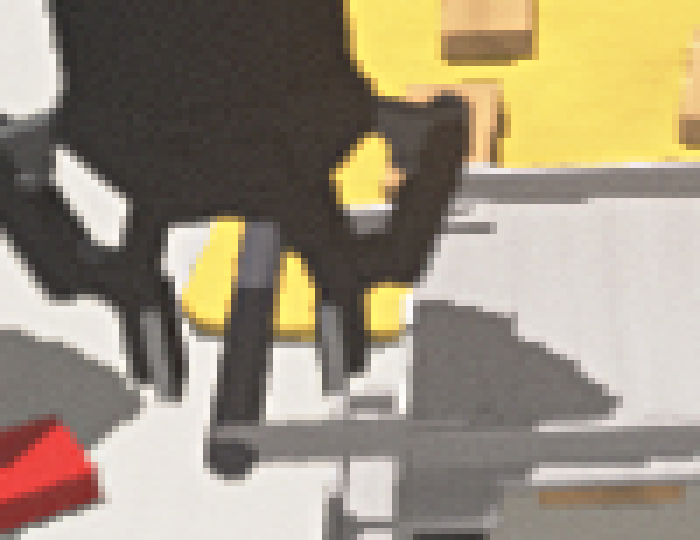

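The pads now straddle the bar, tips at about (183,400) and (335,395) in the crop, clearly below the bar at (248,370). Close.

Emit:
arm_command:
  commands:
    - [0,[0,0,0],0]
    - [0,[0,0,0],0]
    - [0,[0,0,0],0]
    - [0,[0,0,0],0]
    - [0,[0,0,0],0]
    - [0,[0,0,0],0]
  grip_force: 30

```text
clock: 4.85
position: [0.4459, -0.1887, 0.0996]
ee_rot: [-0.707, 0.707, 0.013, -0.012]
contact_force: [-2.3, -0.7, 6.1]
width: 0.0124
```

Held. Swing the lid up at about 0.5 rad/s.

Emit:
arm_command:
  commands:
    - [0,[0.02,0,0.94],0]
    - [0,[0.07,0,0.94],0]
    - [0,[0.12,0,0.93],0]
    - [0,[0.17,0.01,0.92],0]
    - [0,[0.21,0.01,0.91],0]
    - [0,[0.26,0.01,0.9],0]
    - [0,[0.3,0.01,0.89],0]
    - [0,[0.35,0.01,0.87],0]
    - [0,[0.39,0.01,0.85],0]
    - [0,[0.44,0.01,0.83],0]

```text
clock: 5.85
position: [0.4673, -0.1881, 0.1894]
ee_rot: [-0.707, 0.707, 0.011, -0.014]
contact_force: [-5.3, -3.7, -1.8]
width: 0.0131
```

```bash
python3 - <<'E'
from h import *
st();d=grab('side','s5')
cv2.imwrite('pics/s5c.png',cv2.resize(d['pixels'][80:330,130:330,::-1],None,fx=2.4,fy=2.4))
E
```

```text
5.85 [ 0.4673 -0.1881  0.1894] yaw 0.0355 F [-5.3 -3.7 -1.8] w 0.0131 q [-0.52  0.19  1.71 -0.    1.24 -0.55]
```

View pics/s5c.png

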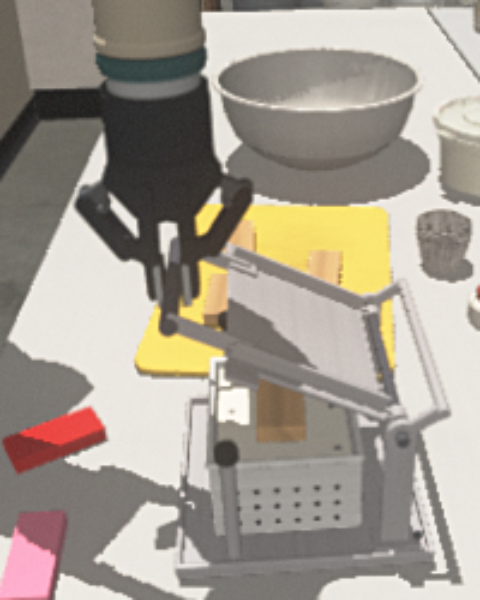

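The lid is rising with the bar in the pads (crop pixel (170,300)), and the block is visible under it at (282,405). Continue.

Emit:
arm_command:
  commands:
    - [0,[0.48,0.02,0.81],0]
    - [0,[0.52,0.02,0.78],0]
    - [0,[0.56,0.02,0.76],0]
    - [0,[0.59,0.02,0.73],0]
    - [0,[0.63,0.02,0.7],0]
    - [0,[0.66,0.02,0.66],0]
    - [0,[0.7,0.02,0.63],0]
    - [0,[0.73,0.02,0.59],0]
    - [0,[0.76,0.03,0.55],0]
    - [0,[0.78,0.03,0.52],0]

```text
clock: 6.9
position: [0.5287, -0.1863, 0.2597]
ee_rot: [-0.706, 0.708, 0.009, -0.015]
contact_force: [-14.0, -3.4, 14.1]
width: 0.0123
```

Emit:
arm_command:
  commands:
    - [0,[0.81,0.03,0.47],0]
    - [0,[0.83,0.03,0.43],0]
    - [0,[0.85,0.03,0.39],0]
    - [0,[0.87,0.03,0.35],0]
    - [0,[0.89,0.03,0.3],0]
    - [0,[0.9,0.03,0.26],0]
    - [0,[0.91,0.03,0.21],0]
    - [0,[0.92,0.03,0.16],0]
    - [0,[0.93,0.03,0.12],0]
    - [0,[0.94,0.03,0.07],0]

```text
clock: 7.9
position: [0.6223, -0.1837, 0.2866]
ee_rot: [-0.706, 0.708, 0.013, -0.011]
contact_force: [-1.8, -5.3, 4.5]
width: 0.0132
```

Emit:
arm_command:
  commands:
    - [0,[0.94,0.03,0.02],0]
    - [0,[0.94,0.03,-0.03],0]
    - [0,[0.94,0.03,-0.07],0]
    - [0,[0.93,0.03,-0.12],0]
    - [0,[0.92,0.03,-0.17],0]
    - [0,[0.91,0.03,-0.22],0]
    - [0,[0.9,0.03,-0.26],0]
    - [0,[0.89,0.03,-0.31],0]
    - [0,[0,0,0],0]
    - [0,[0,0,0],0]

```text
clock: 8.9
position: [0.697, -0.1812, 0.2728]
ee_rot: [-0.706, 0.708, 0.013, -0.011]
contact_force: [0.2, -5.6, -0.4]
width: 0.0129
```

```bash
python3 - <<'E'
from h import *
st();d=grab('side','s6')
cv2.imwrite('pics/s6c.png',cv2.resize(d['pixels'][80:330,130:330,::-1],None,fx=2.4,fy=2.4))
E
```

```text
8.9 [ 0.697  -0.1812  0.2728] yaw 0.0345 F [ 0.2 -5.6 -0.4] w 0.0129 q [-0.35  0.48  1.06 -0.    1.59 -0.38]
```

View pics/s6c.png

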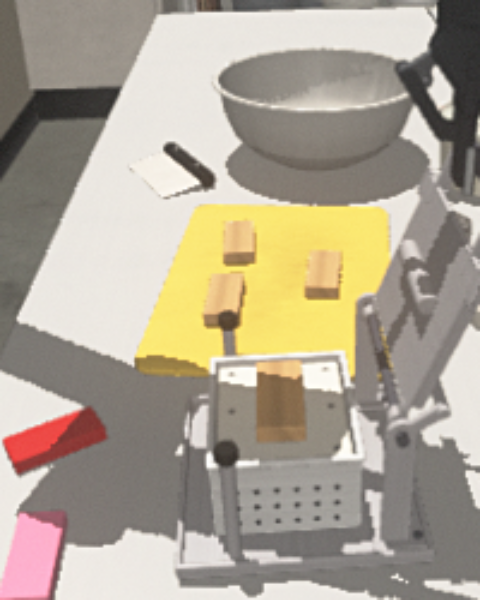

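Lid at about 1.93 rad. A little more onto the stop, then release gently.

Emit:
arm_command:
  commands:
    - [0,[0.3,0,-0.1],0]
    - [0,[0.2,0,-0.08],0]
    - [0,[0,0,0],0]
    - [0,[0,0,0],0]
    - [0,[0,0,0],0]
    - [4,[0,0,0],0]
    - [4,[0,0,0],0]
    - [4,[0,0,0],0]
    - [4,[0,0,0],0]

```text
clock: 9.85
position: [0.701, -0.1794, 0.2701]
ee_rot: [0.707, -0.707, -0.013, 0.012]
contact_force: [1.1, 0.3, -0.0]
width: 0.0399
```

```bash
python3 - <<'E'
from h import *
st();d=grab('side','s7')
cv2.imwrite('pics/s7c.png',cv2.resize(d['pixels'][20:270,260:460,::-1],None,fx=2.4,fy=2.4))
grab('wrist','w7')
E
```

```text
9.85 [ 0.701  -0.1794  0.2701] yaw 0.0356 F [ 1.1  0.3 -0. ] w 0.0399 q [-0.35  0.49  1.05  0.    1.59 -0.38]
```

View pics/s7c.png

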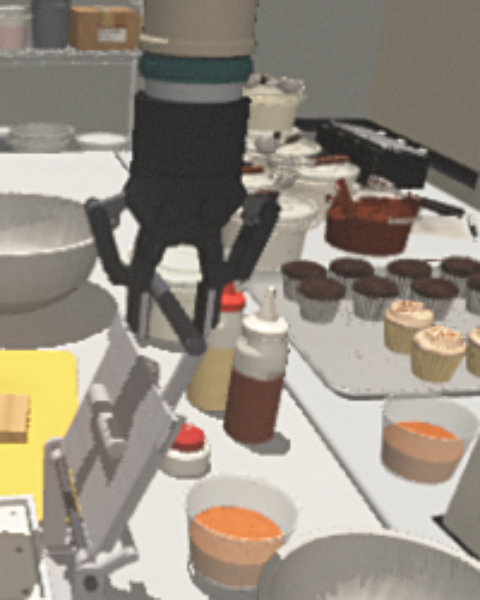

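View pics/w7.png

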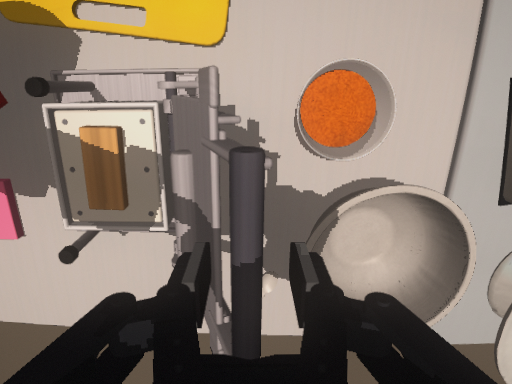

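The lid stays leaning with the bar free between the pads at (247,250). The plate (110,165) and block0 (103,165) are visible. I measure the plate and back off upward.

Emit:
arm_command:
  commands:
    - [4,[0,0,1.5],0]
    - [4,[0,0,2.0],0]
    - [4,[-2,1,0.5],0]
    - [5.5,[-4,1,0],0]
    - [5.5,[-4,1,0],0]
    - [5.5,[-4,1,0],0]
    - [5.5,[0,0,0],0]
    - [5.5,[0,0,0],0]

```text
clock: 10.75
position: [0.5604, -0.1399, 0.3112]
ee_rot: [-0.707, 0.707, 0.013, -0.012]
contact_force: [0.1, -0.9, 0.1]
width: 0.0549
```

```bash
python3 - <<'E'
from h import *
st();d=grab('wrist','w8');C=cloud(d);t=grab('top','t8')
hsv=cv2.cvtColor(d['pixels'],cv2.COLOR_RGB2HSV)
for tag in('w7','w8'):
  d=load(tag);C=cloud(d);Z=C[:,:,2]
  R=(C[:,:,0]>.49)&(C[:,:,0]<.60)&(C[:,:,1]>-.26)&(C[:,:,1]<-.115)&(d['range_z']>.05)
  z=Z[R&(Z>.06)&(Z<.13)];h,e=np.histogram(z,bins=np.arange(.06,.13,.002));print(tag,[(round(float(e[i]),3),int(h[i])) for i in range(len(h)) if h[i]>50])
  hsv=cv2.cvtColor(d['pixels'],cv2.COLOR_RGB2HSV)
  m=R&(hsv[:,:,1]>90)&(hsv[:,:,0]<25)&(Z>.07)&(Z<.13)
  m=cv2.morphologyEx(m.astype(np.uint8),cv2.MORPH_OPEN,np.ones((5,5)))>0
  P=C[m];print('block0',len(P),np.median(P[:,2]),cv2.minAreaRect((P[:,:2]*1000).astype(np.float32)))
  w=R&(hsv[:,:,1]<60)&(Z>.06)&(Z<.1)
E
```

```text
10.75 [ 0.5604 -0.1399  0.3112] yaw 0.035 F [ 0.1 -0.9  0.1] w 0.0549 q [-0.37  0.24  1.34  0.    1.56 -0.4 ]
w7 [(0.078, 104), (0.08, 231), (0.082, 3267), (0.084, 3927), (0.086, 215), (0.088, 523), (0.09, 667), (0.092, 89), (0.094, 70), (0.096, 97), (0.098, 1414), (0.1, 1613)]
block0 3369 0.09996579705482019 ((541.0012817382812, -184.9420166015625), (49.14678192138672, 90.31268310546875), 0.43637213110923767)
w8 [(0.076, 68), (0.078, 102), (0.08, 216), (0.082, 3236), (0.084, 2537), (0.086, 132), (0.088, 379), (0.09, 402), (0.098, 1310), (0.1, 983)]
block0 2290 0.09986598890609358 ((545.6099243164062, -188.42001342773438), (39.226417541503906, 98.013427734375), 0.34337371587753296)
```

View pics/w8.png

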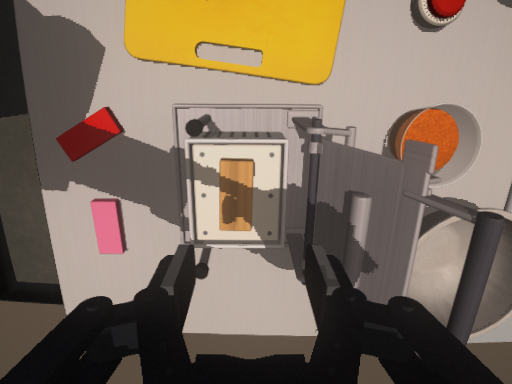

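View pics/t8.png

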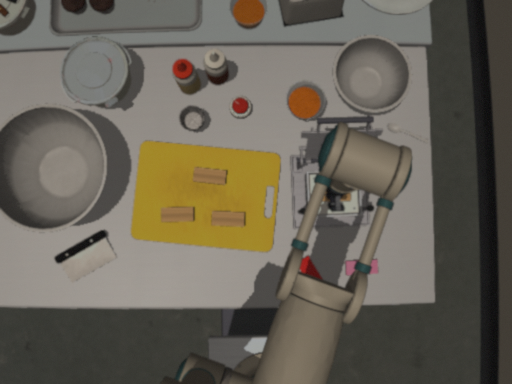

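Plate is at z ≈ 0.084 and block0's top at ≈ 0.100; the rim reads 0.090, as given. Two blocks in all give 0.116, so the lid rests at about 0.047 rad. A third block would give 0.132, or 0.237 rad, which is too much. So exactly one more block. Now its exact pose.

```bash
python3 - <<'E'
from h import *
def rect(C,m):
    P=C[m][:,:2];c=cv2.boxPoints(cv2.minAreaRect((P*1000).astype(np.float32)))
    w,v=np.linalg.eigh(np.cov(P.T));a=v[:,1]*np.sign(v[1,1]);return np.round(P.mean(0),4),'yaw of y axis',round(float(np.arctan2(-a[0],a[1])),3),len(P)
for tag in('w7','w8'):
    d=load(tag);C=cloud(d);Z=C[:,:,2];R=(C[:,:,0]>.49)&(C[:,:,0]<.60)&(C[:,:,1]>-.26)&(C[:,:,1]<-.115)
    print(tag,'block0',rect(C,R&(abs(Z-.0999)<.003)))
    m=R&(abs(Z-.0838)<.003); P=C[m];print('plate',np.percentile(P,[.5,99.5],axis=0).round(4).tolist())
    print('rimcheck',np.median(Z[R&(abs(Z-.09)<.0025)]))
d=load('t8');C=cloud(d);Z=C[:,:,2]
for x,y in((.482,.0986),(.6014,.1484),(.4963,.238)):
    m=(abs(C[:,:,0]-x)<.035)&(abs(C[:,:,1]-y)<.055)&(Z>.0195)&(Z<.035); print('t',rect(C,m))
E
```

```text
w7 block0 (array([ 0.5457, -0.183 ]), 'yaw of y axis', -0.0, 3100)
plate [[0.4904, -0.2555, 0.0812], [0.5994, -0.1241, 0.0864]]
rimcheck 0.09011809849228283
w8 block0 (array([ 0.5442, -0.1824]), 'yaw of y axis', 0.004, 2321)
plate [[0.4907, -0.2549, 0.0811], [0.5991, -0.1235, 0.0862]]
rimcheck 0.08998621098854762
t (array([0.4822, 0.0987]), 'yaw of y axis', -0.056, 476)
t (array([0.6015, 0.1487]), 'yaw of y axis', -0.126, 468)
t (array([0.4958, 0.2377]), 'yaw of y axis', 0.008, 456)
```

Emit:
arm_command:
  commands:
    - [5.5,[-1.3,4,0],-0.015]
    - [5.5,[-1.3,4,-2],-0.015]
    - [5.5,[-1.3,4,-2],-0.015]
    - [5.5,[-1.3,4,-2],-0.015]
    - [5.5,[-1.3,4,-2],-0.015]
    - [5.5,[-1.3,3.9,-2],-0.015]
    - [5.5,[0,0,-4],0]
    - [5.5,[0,0,-4],0]
    - [5.5,[0,0,-4],0]
    - [5.5,[0,0,0],0]
    - [5.5,[0,0,0],0]

```text
clock: 11.95
position: [0.4839, 0.099, 0.0901]
ee_rot: [-0.707, 0.707, -0.02, 0.019]
contact_force: [0.4, -0.4, 0.3]
width: 0.0547
```

```bash
python3 - <<'E'
from h import *
st();d=grab('wrist','w9');C=cloud(d);Z=C[:,:,2]
m=(abs(C[:,:,0]-.482)<.035)&(abs(C[:,:,1]-.0986)<.055)&(Z>.0195)&(Z<.035)
P=C[m];print(P.mean(0),P.min(0),P.max(0))
for p in((200,247),(203,252),(300,250),(305,255)): print(p,C[p[1],p[0]].round(4))
E
```

```text
11.95 [0.4839 0.099  0.0901] yaw -0.0551 F [ 0.4 -0.4  0.3] w 0.0547 q [0.06 0.27 1.88 0.   0.99 0.12]
[0.48229218 0.10173784 0.02567166] [0.45969024 0.05202747 0.01977827] [0.50422597 0.14398729 0.02809398]
(200, 247) [0.4407 0.0596 0.0092]
(203, 252) [0.4426 0.0547 0.009 ]
(300, 250) [0.522  0.0523 0.0088]
(305, 255) [0.5264 0.0467 0.0076]
```

View pics/w9.png

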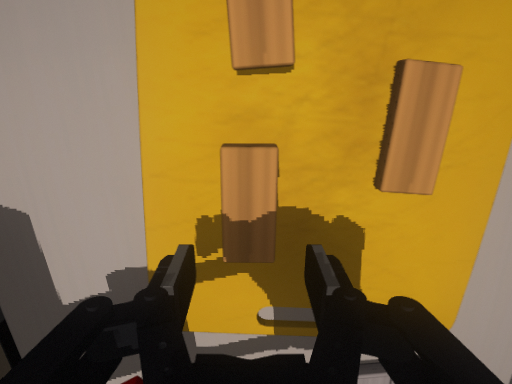

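The wrist picture shows the chosen block at (249,205), square between the jaws, with the other two at (262,30) and (420,125). Descend and grip.

Emit:
arm_command:
  commands:
    - [5.5,[-0.15,0,-2],0]
    - [5.5,[0,0,-2.5],0]
    - [5.5,[0,0,-2],0]
    - [5.5,[0,0,-1.5],0]
    - [5.5,[0,0,-0.5],0]
    - [5.5,[0,0,0],0]
    - [5.5,[0,0,0],0]

```text
clock: 12.7
position: [0.4828, 0.0989, 0.0067]
ee_rot: [0.707, -0.707, 0.018, -0.021]
contact_force: [0.7, 0.5, -0.8]
width: 0.055
```

```bash
python3 - <<'E'
from h import *
st();d=grab('side','s10')
cv2.imwrite('pics/s10c.png',cv2.resize(d['pixels'][140:240,170:290,::-1],None,fx=6,fy=6,interpolation=cv2.INTER_NEAREST))
E
```

```text
12.7 [0.4828 0.0989 0.0067] yaw -0.0551 F [ 0.7  0.5 -0.8] w 0.055 q [0.06 0.38 1.98 0.   0.77 0.12]
```

View pics/s10c.png

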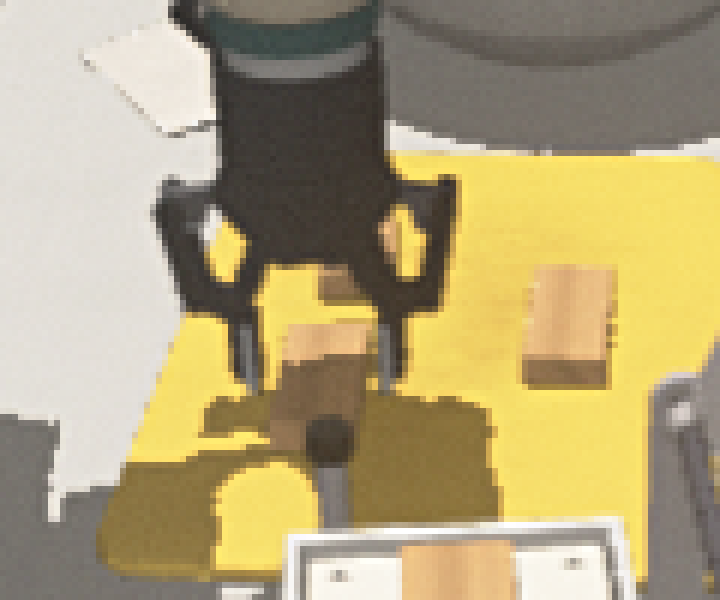

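The pads at (255,385) and (388,385) in the crop straddle the block, with no contact. Grip, then lift.

Emit:
arm_command:
  commands:
    - [0,[0,0,0],0]
    - [0,[0,0,0],0]
    - [0,[0,0,0],0]
    - [0,[0,0,0],0]
    - [0,[0,0,0],0]
    - [0,[0,0,2],0]
    - [0,[0,0,3],0]
    - [0,[0,0,3],0]
    - [0,[0,0,0],0]
  grip_force: 35

```text
clock: 13.65
position: [0.4843, 0.0992, 0.0892]
ee_rot: [0.707, -0.707, 0.016, -0.023]
contact_force: [1.3, -0.3, 0.5]
width: 0.0388
```

```bash
python3 - <<'E'
from h import *
st();d=grab('side','s11')
cv2.imwrite('pics/s11c.png',cv2.resize(d['pixels'][110:240,170:290,::-1],None,fx=4.5,fy=4.5,interpolation=cv2.INTER_NEAREST))
E
```

```text
13.65 [0.4843 0.0992 0.0892] yaw -0.0549 F [ 1.3 -0.3  0.5] w 0.0388 q [0.06 0.27 1.89 0.   0.98 0.12]
```

View pics/s11c.png

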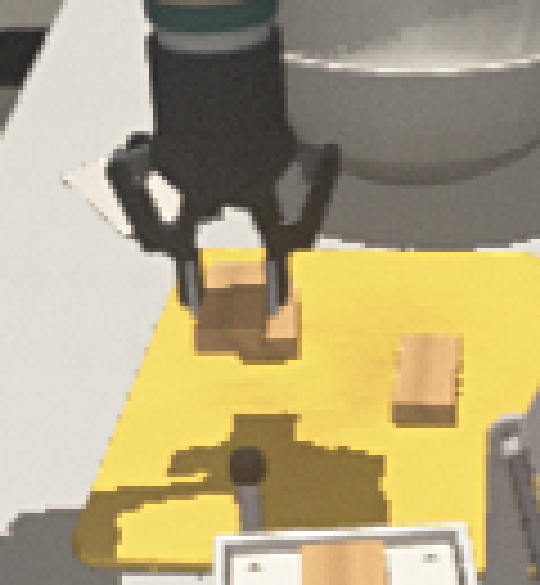

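Held level (width 38.8 mm). Lift higher and carry it over the press.

Emit:
arm_command:
  commands:
    - [0,[0,0,3.5],0]
    - [0,[0,0,4],0]
    - [0,[0,0,3.5],0]
    - [0,[0.8,-4,0],0.011]
    - [0,[0.8,-4,0],0.011]
    - [0,[0.9,-4,0],0.011]
    - [0,[0.9,-4.1,0],0.011]
    - [0,[0.9,-4.1,0],0.011]
    - [0,[0.9,-4.1,0],0.01]
    - [0,[0.9,-4.1,0],0.01]
    - [0,[0,0,0],0]

```text
clock: 14.8
position: [0.5428, -0.1903, 0.1933]
ee_rot: [-0.706, 0.708, 0.005, -0.006]
contact_force: [-0.0, 0.3, -1.5]
width: 0.0386
```

Emit:
arm_command:
  commands:
    - [0,[0,0,0],0]
    - [0,[0,0,-3],0]
    - [0,[0,0,-3],0]
    - [0,[0,0,0],0]
    - [0,[0,0,0],0]

```text
clock: 15.3
position: [0.5416, -0.1837, 0.135]
ee_rot: [0.707, -0.707, -0.007, 0.008]
contact_force: [-0.2, -0.4, 0.4]
width: 0.0392
```

```bash
python3 - <<'E'
from h import *
st();d=grab('side','s12');C=cloud(d)
cv2.imwrite('pics/s12c.png',cv2.resize(d['pixels'][130:310,180:330,::-1],None,fx=3.3,fy=3.3,interpolation=cv2.INTER_NEAREST))
d=grab('wrist','w12')
E
```

```text
15.3 [ 0.5416 -0.1837  0.135 ] yaw 0.0213 F [-0.2 -0.4  0.4] w 0.0392 q [-0.45  0.34  1.65  0.    1.16 -0.47]
```

View pics/s12c.png

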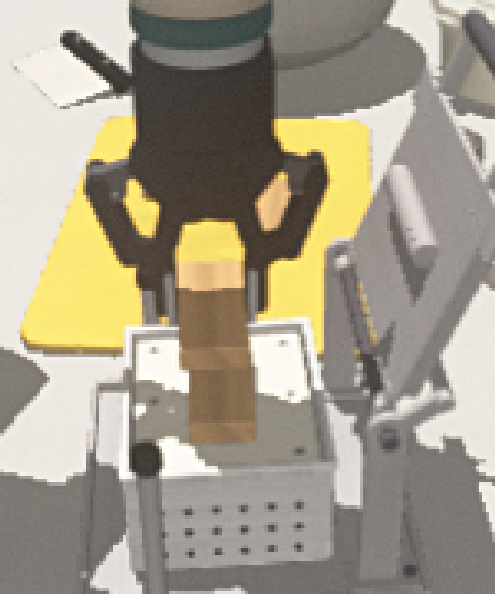

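View pics/w12.png

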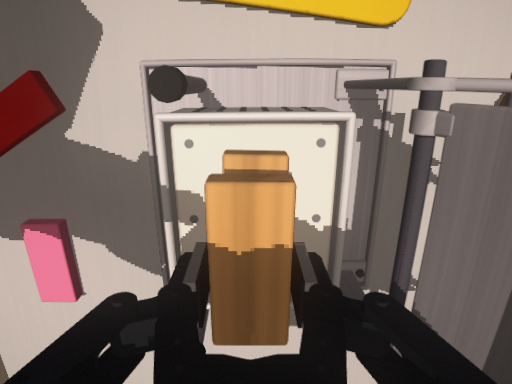

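```bash
python3 - <<'E'
from h import *
for tag in('w12','s12'):
    d=load(tag);C=cloud(d);Z=C[:,:,2];R=(abs(C[:,:,0]-.545)<.04)&(abs(C[:,:,1]+.185)<.07)
    hsv=cv2.cvtColor(d['pixels'],cv2.COLOR_RGB2HSV);wood=R&(hsv[:,:,1]>100)&(hsv[:,:,0]<20)
    for lo,hi in((.097,.103),(.145,.165)):
        P=C[wood&(Z>lo)&(Z<hi)]
        if len(P)>30: print(tag,lo,len(P),'z',np.median(P[:,2]).round(4),'p1/50/99',np.percentile(P[:,:2],[1,50,99],axis=0).round(4).tolist())
E
```

```text
w12 0.097 1344 z 0.0997 p1/50/99 [[0.5254, -0.1519], [0.5444, -0.1455], [0.5636, -0.1398]]
w12 0.145 14407 z 0.1554 p1/50/99 [[0.5225, -0.2279], [0.5422, -0.1763], [0.5619, -0.1403]]
s12 0.097 226 z 0.0999 p1/50/99 [[0.5274, -0.2322], [0.5485, -0.2069], [0.5636, -0.1814]]
s12 0.145 604 z 0.1545 p1/50/99 [[0.5236, -0.2319], [0.5428, -0.1955], [0.5619, -0.1448]]
```

block0 spans x 0.525–0.564 and y -0.232 to -0.140. The held block is 2–3 mm short in x, and its bottom is at about 0.139, so it goes down about 39 mm.

Emit:
arm_command:
  commands:
    - [0,[0.25,0,-1.3],0]
    - [0,[0,0,-1.2],0]
    - [0,[0,0,-0.8],0]
    - [0,[0,0,-0.4],0]
    - [0,[0,0,-0.1],0]
    - [0,[0,0,0],0]
    - [0,[0,0,0],0]

```text
clock: 16.1
position: [0.5448, -0.1853, 0.0973]
ee_rot: [-0.707, 0.707, 0.007, -0.007]
contact_force: [-0.4, 0.7, -1.1]
width: 0.0389
```

```bash
python3 - <<'E'
from h import *
st();d=grab('side','s13');C=cloud(d);Z=C[:,:,2]
hsv=cv2.cvtColor(d['pixels'],cv2.COLOR_RGB2HSV)
R=(abs(C[:,:,0]-.545)<.035)&(abs(C[:,:,1]+.185)<.06);m=R&(hsv[:,:,1]>100)&(hsv[:,:,0]<20)&(Z>.105);print('top z',np.median(Z[m]),np.percentile(Z[m],90))
cv2.imwrite('pics/s13c.png',cv2.resize(d['pixels'][180:310,190:310,::-1],None,fx=4.5,fy=4.5,interpolation=cv2.INTER_NEAREST))
E
```

```text
16.1 [ 0.5448 -0.1853  0.0973] yaw 0.02 F [-0.4  0.7 -1.1] w 0.0389 q [-0.45  0.37  1.7  -0.    1.07 -0.47]
top z 0.11686419620075568 0.11815192159148821
```

View pics/s13c.png

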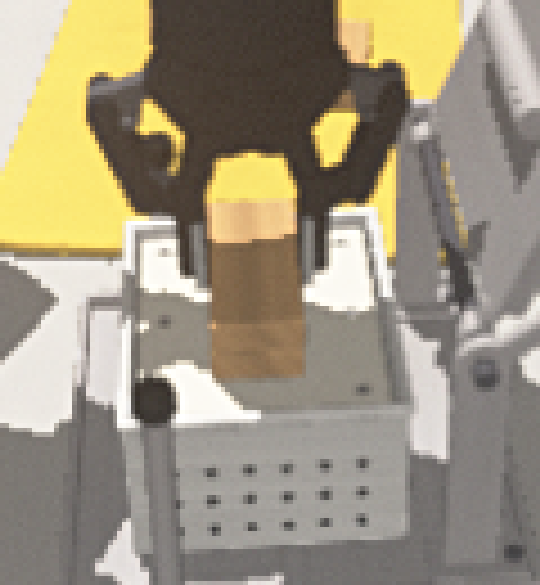

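The block sits directly over block0, about 1 mm high. A last millimetre, then release and rise.

Emit:
arm_command:
  commands:
    - [0,[0,0,-0.1],0]
    - [0,[0,0,0],0]
    - [5.5,[0,0,0],0]
    - [5.5,[0,0,0],0]
    - [5.5,[0,0,0],0]
    - [5.5,[0,0,0],0]
    - [5.5,[0,0,2],0]
    - [5.5,[0,0,3],0]
    - [5.5,[0,0,4],0]
    - [5.5,[0,0,4],0]
    - [4,[0,2,4],0]
    - [4,[0,2,4],0]

```text
clock: 17.35
position: [0.5443, -0.1449, 0.3078]
ee_rot: [0.707, -0.707, -0.007, 0.007]
contact_force: [0.2, 0.3, 0.2]
width: 0.0399
```

```bash
python3 - <<'E'
from h import *
st();d=grab('side','s14');w=grab('wrist','w14')
cv2.imwrite('pics/s14c.png',cv2.resize(d['pixels'][130:310,180:330,::-1],None,fx=3.3,fy=3.3,interpolation=cv2.INTER_NEAREST))
for n,d in(('s',d),('w',w)):
    C=cloud(d);Z=C[:,:,2];R=(abs(C[:,:,0]-.545)<.04)&(abs(C[:,:,1]+.185)<.07)
    hsv=cv2.cvtColor(d['pixels'],cv2.COLOR_RGB2HSV);wood=R&(hsv[:,:,1]>90)&(hsv[:,:,0]<22)
    P=C[wood&(Z>.112)&(Z<.122)];print(n,len(P),'z',np.median(P[:,2]).round(4),np.percentile(P[:,:2],[1,50,99],axis=0).round(4).tolist())
    A=np.c_[P[:,:2]-P[:,:2].mean(0),np.ones(len(P))];print('tilt',np.linalg.lstsq(A,P[:,2],rcond=None)[0].round(3))
E
```

```text
17.35 [ 0.5443 -0.1449  0.3078] yaw 0.0187 F [0.2 0.3 0.2] w 0.0399 q [-0.38  0.22  1.37  0.    1.54 -0.4 ]
s 557 z 0.1161 [[0.5279, -0.2331], [0.5456, -0.1944], [0.5642, -0.1454]]
tilt [0.002 0.01  0.116]
w 2388 z 0.1159 [[0.5259, -0.2293], [0.5446, -0.183], [0.5638, -0.1418]]
tilt [-0.005 -0.002  0.116]
```

View pics/s14c.png

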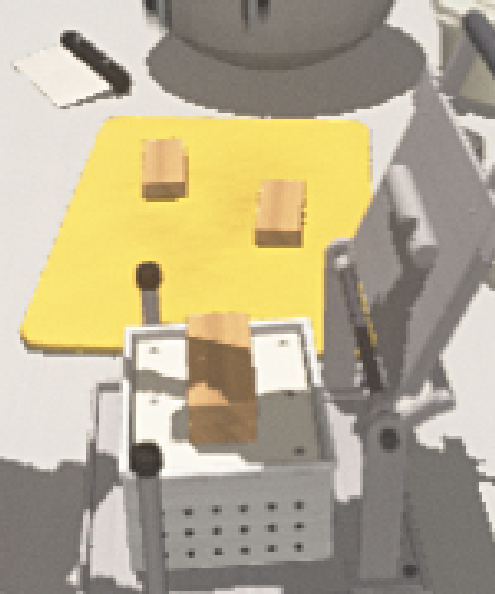

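View pics/w14.png

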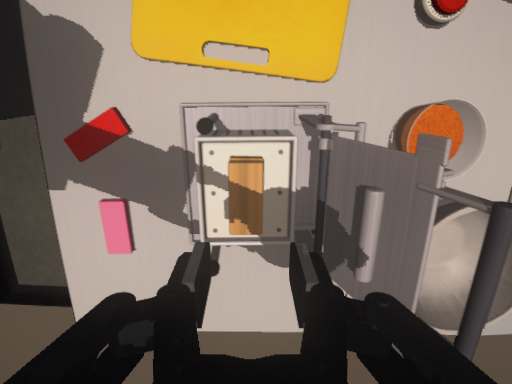

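The stack is flat and centred, top at 0.116 with no tilt, and the lid is still leaning back. The two spares remain on the board. Return over the bar.

Emit:
arm_command:
  commands:
    - [4,[0,0,1.2],0.015]
    - [4,[3.9,-0.9,0],0]
    - [4,[3.9,-0.9,0],0]
    - [4,[3.9,-0.9,0],0]
    - [4,[3.9,-0.9,0],0]
    - [4,[0,0,0],0]
    - [4,[0,0,0],0]

```text
clock: 18.15
position: [0.7005, -0.1818, 0.3149]
ee_rot: [0.708, -0.706, -0.01, 0.014]
contact_force: [0.0, 0.4, 0.9]
width: 0.0396
```

```bash
python3 - <<'E'
from h import *
st();w=grab('wrist','w15');C=cloud(w)
for v in(160,190,220,235):
    r=[(u,*(1000*C[v,u]).round().astype(int).tolist()) for u in range(225,280,4) if C[v,u,2]>.28];print(v,r)
E
```

```text
18.15 [ 0.7005 -0.1818  0.3149] yaw 0.0348 F [0.  0.4 0.9] w 0.0396 q [-0.35  0.49  0.95 -0.    1.7  -0.38]
160 [(237, 692, -136, 303), (241, 694, -135, 305), (245, 696, -135, 306), (249, 698, -135, 305), (253, 700, -135, 306), (257, 702, -136, 303), (261, 704, -136, 300)]
190 [(237, 692, -152, 302), (241, 694, -151, 305), (245, 697, -151, 306), (249, 699, -151, 305), (253, 701, -151, 306), (257, 703, -152, 304)]
220 [(237, 693, -170, 302), (241, 695, -169, 305), (245, 697, -168, 307), (249, 699, -168, 306), (253, 701, -168, 305), (257, 704, -169, 304)]
235 [(237, 693, -179, 303), (241, 695, -177, 305), (245, 697, -177, 307), (249, 700, -177, 305), (253, 702, -177, 305), (257, 704, -178, 303)]
```

View pics/w15.png

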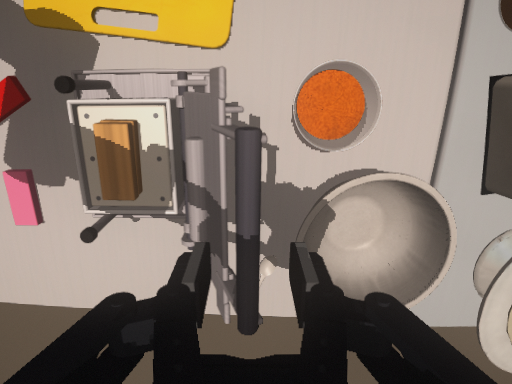

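The bar is at x 0.698, z 0.299, between the jaws (pixel (247,230)). Descend and grip.

Emit:
arm_command:
  commands:
    - [4,[-0.2,0,-1.5],0]
    - [4,[0,0,-1.8],0]
    - [4,[0,0,-1.2],0]
    - [4,[0,0,0],0]
    - [0,[0,0,0],0]
    - [0,[0,0,0],0]
    - [0,[0,0,0],0]
    - [0,[0,0,0],0]
    - [0,[0,0,0],0]
  grip_force: 40

```text
clock: 19.1
position: [0.6993, -0.1812, 0.2746]
ee_rot: [-0.707, 0.707, 0.013, -0.011]
contact_force: [1.4, -0.2, 4.0]
width: 0.0125
```

```bash
python3 - <<'E'
from h import *
st()
import math
r=0.185;c=math.cos(.033);s=math.sin(.033)
a=np.linspace(1.94,0.10,37)
p=np.stack([-r*np.cos(a)*c,-r*np.cos(a)*s,r*np.sin(a)],1)*100
print([ [round(x,2)+0. for x in q] for q in np.diff(p,axis=0).tolist()])
E
```

```text
19.1 [ 0.6993 -0.1812  0.2746] yaw 0.035 F [ 1.4 -0.2  4. ] w 0.0125 q [-0.35  0.49  1.05  0.    1.6  -0.38]
[[-0.89, -0.03, 0.32], [-0.9, -0.03, 0.27], [-0.92, -0.03, 0.23], [-0.93, -0.03, 0.18], [-0.94, -0.03, 0.13], [-0.94, -0.03, 0.08], [-0.94, -0.03, 0.03], [-0.94, -0.03, -0.01], [-0.94, -0.03, -0.06], [-0.94, -0.03, -0.11], [-0.93, -0.03, -0.16], [-0.92, -0.03, -0.21], [-0.91, -0.03, -0.25], [-0.9, -0.03, -0.3], [-0.88, -0.03, -0.34], [-0.86, -0.03, -0.39], [-0.84, -0.03, -0.43], [-0.82, -0.03, -0.47], [-0.79, -0.03, -0.52], [-0.76, -0.03, -0.56], [-0.74, -0.02, -0.59], [-0.7, -0.02, -0.63], [-0.67, -0.02, -0.67], [-0.64, -0.02, -0.7], [-0.6, -0.02, -0.73], [-0.56, -0.02, -0.76], [-0.52, -0.02, -0.79], [-0.48, -0.02, -0.81], [-0.44, -0.01, -0.84], [-0.4, -0.01, -0.86], [-0.35, -0.01, -0.88], [-0.31, -0.01, -0.89], [-0.26, -0.01, -0.91], [-0.21, -0.01, -0.92], [-0.17, -0.01, -0.93], [-0.12, 0.0, -0.94]]
```

Emit:
arm_command:
  commands:
    - [0,[-0.89,-0.03,0.32],0]
    - [0,[-0.9,-0.03,0.27],0]
    - [0,[-0.92,-0.03,0.23],0]
    - [0,[-0.93,-0.03,0.18],0]
    - [0,[-0.94,-0.03,0.13],0]
    - [0,[-0.94,-0.03,0.08],0]
    - [0,[-0.94,-0.03,0.03],0]
    - [0,[-0.94,-0.03,-0.01],0]
    - [0,[-0.94,-0.03,-0.06],0]
    - [0,[-0.94,-0.03,-0.11],0]
    - [0,[-0.93,-0.03,-0.16],0]
    - [0,[-0.92,-0.03,-0.21],0]

```text
clock: 20.3
position: [0.5861, -0.1844, 0.2798]
ee_rot: [0.707, -0.707, -0.012, 0.013]
contact_force: [1.9, 1.1, 4.2]
width: 0.0128
```

Emit:
arm_command:
  commands:
    - [0,[-0.91,-0.03,-0.25],0]
    - [0,[-0.9,-0.03,-0.3],0]
    - [0,[-0.88,-0.03,-0.34],0]
    - [0,[-0.86,-0.03,-0.39],0]
    - [0,[-0.84,-0.03,-0.43],0]
    - [0,[-0.82,-0.03,-0.47],0]
    - [0,[-0.79,-0.03,-0.52],0]
    - [0,[-0.76,-0.03,-0.56],0]
    - [0,[-0.74,-0.02,-0.59],0]
    - [0,[-0.7,-0.02,-0.63],0]
    - [0,[-0.67,-0.02,-0.67],0]
    - [0,[-0.64,-0.02,-0.7],0]

```text
clock: 21.5
position: [0.4912, -0.1876, 0.221]
ee_rot: [0.707, -0.707, -0.012, 0.013]
contact_force: [2.9, 3.0, -2.7]
width: 0.0123
```

```bash
python3 - <<'E'
from h import *
st();d=grab('side','s16')
cv2.imwrite('pics/s16c.png',cv2.resize(d['pixels'][80:330,130:330,::-1],None,fx=2.4,fy=2.4))
E
```

```text
21.5 [ 0.4912 -0.1876  0.221 ] yaw 0.0351 F [ 2.9  3.  -2.7] w 0.0123 q [-0.5   0.2   1.61  0.    1.33 -0.53]
```

View pics/s16c.png

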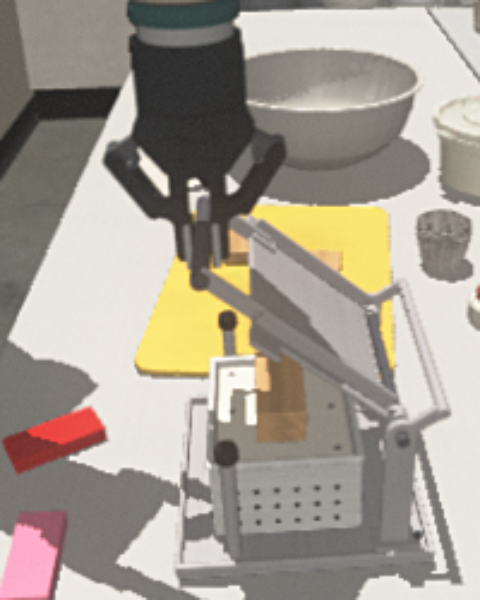

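The bar is still held at crop pixel (205,240), the lid is about 0.71 rad, and the stack is in line at (280,400). Continue, slower towards the end.

Emit:
arm_command:
  commands:
    - [0,[-0.6,-0.02,-0.73],0]
    - [0,[-0.56,-0.02,-0.76],0]
    - [0,[-0.52,-0.02,-0.79],0]
    - [0,[-0.48,-0.02,-0.81],0]
    - [0,[-0.44,-0.01,-0.84],0]
    - [0,[-0.4,-0.01,-0.86],0]
    - [0,[-0.35,-0.01,-0.88],0]
    - [0,[-0.31,-0.01,-0.89],0]
    - [0,[-0.26,-0.01,-0.91],0]
    - [0,[-0.21,-0.01,-0.92],0]

```text
clock: 22.55
position: [0.4501, -0.1891, 0.1369]
ee_rot: [0.707, -0.707, -0.012, 0.013]
contact_force: [-0.4, 5.4, -0.5]
width: 0.0128
```

Emit:
arm_command:
  commands:
    - [0,[-0.09,0,-0.47],0]
    - [0,[-0.08,0,-0.47],0]
    - [0,[-0.06,0,-0.47],0]
    - [0,[-0.05,0,-0.4],0]
    - [0,[0,0,0],0]
    - [0,[0,0,0],0]
  grip_force: 60

```text
clock: 23.15
position: [0.4473, -0.1891, 0.1194]
ee_rot: [0.707, -0.707, -0.012, 0.013]
contact_force: [-2.0, 4.0, -1.0]
width: 0.0121
```

```bash
python3 - <<'E'
from h import *
st();d=grab('side','s17');C=cloud(d)
cv2.imwrite('pics/s17c.png',cv2.resize(d['pixels'][160:330,150:330,::-1],None,fx=3.3,fy=3.3))
E
```

```text
23.15 [ 0.4473 -0.1891  0.1194] yaw 0.0352 F [-2.  4. -1.] w 0.0121 q [-0.54  0.23  1.85 -0.    1.06 -0.58]
```

View pics/s17c.png

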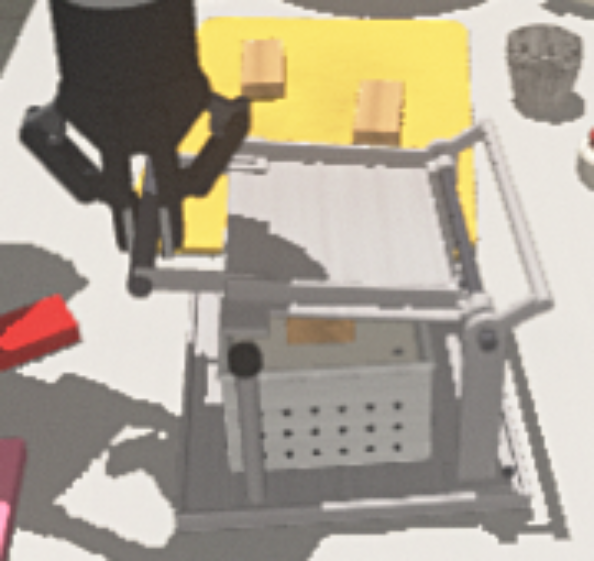

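The lid is just above the stack. Lower it in small steps, watching the force.

Emit:
arm_command:
  commands:
    - [0,[-0.02,0,-0.2],0]
    - [0,[-0.02,0,-0.2],0]
    - [0,[0,0,-0.15],0]
    - [0,[0,0,0],0]
    - [0,[0,0,0],0]

```text
clock: 23.7
position: [0.4468, -0.1892, 0.1142]
ee_rot: [0.707, -0.707, -0.012, 0.013]
contact_force: [-3.3, 5.0, 1.0]
width: 0.0122
```

Emit:
arm_command:
  commands:
    - [0,[0,0,-0.15],0]
    - [0,[0,0,0],0]
    - [0,[0,0,0],0]

```text
clock: 24.0
position: [0.4465, -0.1891, 0.1123]
ee_rot: [0.707, -0.707, -0.012, 0.013]
contact_force: [-3.3, 3.8, -1.4]
width: 0.0123
```

Emit:
arm_command:
  commands:
    - [0,[0,0,-0.15],0]
    - [0,[0,0,0],0]
    - [0,[0,0,0],0]

```text
clock: 24.3
position: [0.4464, -0.1892, 0.1107]
ee_rot: [0.707, -0.707, -0.012, 0.014]
contact_force: [-3.7, 3.9, -2.2]
width: 0.0122
```

Emit:
arm_command:
  commands:
    - [0,[0,0,-0.15],0]
    - [0,[0,0,0],0]
    - [0,[0,0,0],0]

```text
clock: 24.6
position: [0.4463, -0.1892, 0.1092]
ee_rot: [0.707, -0.707, -0.011, 0.014]
contact_force: [-4.1, 3.9, -0.8]
width: 0.0124
```

Emit:
arm_command:
  commands:
    - [0,[0,0,-0.15],0]
    - [0,[0,0,0],0]
    - [0,[0,0,0],0]

```text
clock: 24.9
position: [0.4462, -0.1892, 0.1078]
ee_rot: [0.707, -0.707, -0.011, 0.014]
contact_force: [-4.2, 3.2, -1.0]
width: 0.0123
```

Emit:
arm_command:
  commands:
    - [0,[0,0,-0.1],0]
    - [0,[0,0,0],0]
    - [0,[0,0,0],0]

```text
clock: 25.2
position: [0.4462, -0.1892, 0.1068]
ee_rot: [0.707, -0.707, -0.011, 0.014]
contact_force: [-3.4, 4.2, -0.5]
width: 0.0124
```

```bash
python3 - <<'E'
from h import *
st();d=grab('side','s18');w=grab('wrist','w18')
cv2.imwrite('pics/s18c.png',cv2.resize(d['pixels'][180:310,150:320,::-1],None,fx=4.5,fy=4.5))
for n,d,b in(('s',d,load('s4')),('w',w,load('w2'))):
    for tag,q in(('now',d),('closed',b)):
        C=cloud(q);Z=C[:,:,2]
        m=(abs(C[:,:,0]-.4455)<.012)&(C[:,:,1]>-.165)&(C[:,:,1]<-.13)&(Z>.1)&(Z<.16) if n=='w' else (abs(C[:,:,0]-.448)<.012)&(C[:,:,1]<-.215)&(C[:,:,1]>-.24)&(Z>.1)&(Z<.16)
        print(n,tag,'bar',m.sum(),np.percentile(Z[m],[50,90]).round(4))
        m=(C[:,:,0]>.51)&(C[:,:,0]<.6)&(abs(C[:,:,1]+.185)<.05)&(Z>.11)&(Z<.165);P=C[m]
        if len(P)>100:
            A=np.c_[P[:,0]-.55,np.ones(len(P))];f=np.linalg.lstsq(A,P[:,2],rcond=None)[0];print('  lid plate slope',f.round(4),len(P))
E
```

```text
25.2 [ 0.4462 -0.1892  0.1068] yaw 0.0355 F [-3.4  4.2 -0.5] w 0.0124 q [-0.54  0.24  1.87 -0.    1.03 -0.58]
s now bar 64 [0.1436 0.1446]
  lid plate slope [-0.0554  0.1347] 1402
s closed bar 66 [0.1332 0.1343]
  lid plate slope [-0.0005  0.1301] 1403
w now bar 3312 [0.1437 0.1467]
  lid plate slope [-0.0561  0.1341] 19474
w closed bar 2196 [0.1335 0.1369]
  lid plate slope [-0.0014  0.1297] 22123
```

View pics/s18c.png

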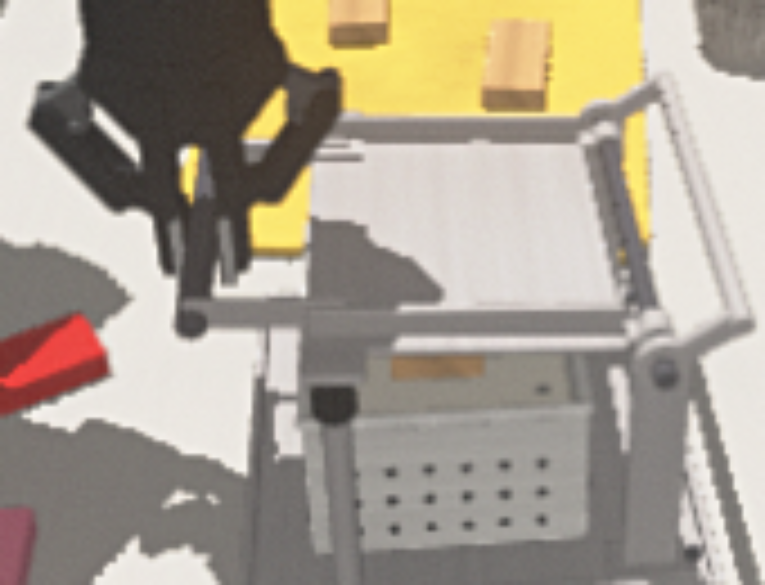

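The lid slope is about 0.055 rad (it was 0 when closed) and the bar is 10.2 mm above closed, just about on the stack. Keep pressing in small steps.

Emit:
arm_command:
  commands:
    - [0,[0,0,-0.15],0]
    - [0,[0,0,0],0]
    - [0,[0,0,0],0]

```text
clock: 25.6
position: [0.4462, -0.1892, 0.1064]
ee_rot: [0.707, -0.707, -0.012, 0.014]
contact_force: [-6.8, 5.3, 7.4]
width: 0.0119
```

Emit:
arm_command:
  commands:
    - [0,[0,0,-0.1],0]
    - [0,[0,0,0],0]
    - [0,[0,0,0],0]

```text
clock: 25.9
position: [0.4462, -0.1892, 0.1063]
ee_rot: [-0.707, 0.707, 0.012, -0.013]
contact_force: [-8.1, 5.2, 13.4]
width: 0.0122
```

Emit:
arm_command:
  commands:
    - [0,[0,0,-0.1],0]
    - [0,[0,0,0],0]
    - [0,[0,0,0],0]

```text
clock: 26.2
position: [0.4462, -0.1892, 0.1062]
ee_rot: [-0.707, 0.707, 0.012, -0.013]
contact_force: [-8.1, 5.9, 20.1]
width: 0.0123
```

Firm contact: the lid stopped and the force grows about 6 N per mm. It is a little over 10 N, so I back off 1 mm and settle.

Emit:
arm_command:
  commands:
    - [0,[0,0,0.1],0]
    - [0,[0,0,0],0]
    - [0,[0,0,0],0]
    - [0,[0,0,0],0]
    - [0,[0,0,0],0]

```text
clock: 26.7
position: [0.4462, -0.1892, 0.1063]
ee_rot: [-0.707, 0.707, 0.012, -0.013]
contact_force: [-7.8, 6.0, 13.3]
width: 0.012
```

```bash
python3 - <<'E'
from h import *
st();d=grab('side','s19');t=grab('top','t19');st();w=grab('wrist','w19')
C=cloud(w);Z=C[:,:,2];m=(C[:,:,0]>.51)&(C[:,:,0]<.6)&(abs(C[:,:,1]+.185)<.05)&(Z>.11)&(Z<.165);P=C[m]
print(np.linalg.lstsq(np.c_[P[:,0]-.55,np.ones(len(P))],P[:,2],rcond=None)[0])
C=cloud(t);Z=C[:,:,2]
for x,y in((.6014,.1484),(.4963,.238)):
    m=(abs(C[:,:,0]-x)<.035)&(abs(C[:,:,1]-y)<.055)&(Z>.0195)&(Z<.035);print('spare',C[m].mean(0).round(4),m.sum())
cv2.imwrite('pics/s19c.png',cv2.resize(d['pixels'][100:330,150:420,::-1],None,fx=2.6,fy=2.6))
E
```

```text
26.7 [ 0.4462 -0.1892  0.1063] yaw 0.0356 F [-7.8  6.  13.3] w 0.012 q [-0.54  0.24  1.87 -0.    1.03 -0.58]
26.8 [ 0.4462 -0.1892  0.1063] yaw 0.0356 F [-8.2  4.5 13.6] w 0.0122 q [-0.54  0.24  1.87 -0.    1.03 -0.58]
[-0.05356817  0.13396343]
spare [0.6014 0.1485 0.0275] 477
spare [0.4959 0.2377 0.0273] 461
```

View pics/s19c.png

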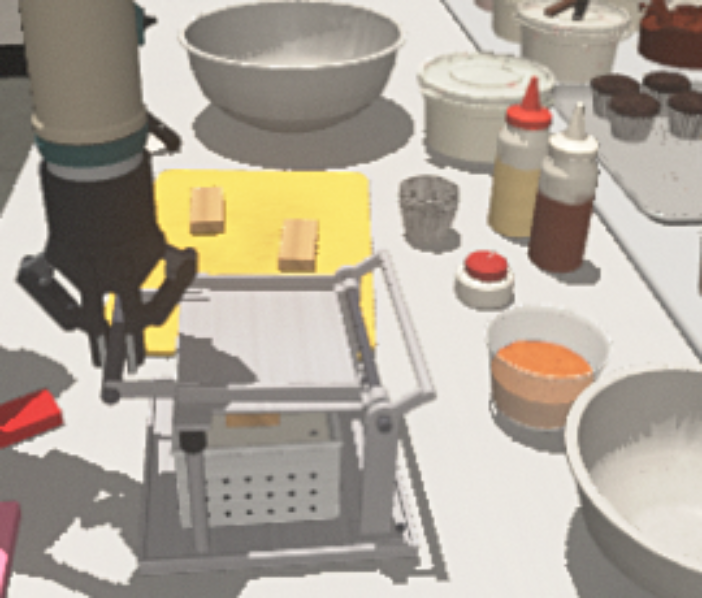

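The lid bears on the stack at about 0.053 rad, steady at 13 N down. The bar is held at crop pixel (120,345), the spares are untouched and the bystanders are in place. Hand in.

```bash
python3 - <<'E'
from h import *
print(manip.sign_off());
E
```

```text
the job is handed in; nothing more can be done
None
```

I swung the lid back onto its stop and laid one beech block on the block in the press. I then brought the lid down at about 0.5 rad/s or slower. The job is handed in with the bar still gripped at 60 N and pushed down on the stack.

**Block count:** the plate measured 84 mm above the table, so two blocks in all reach 116 mm. A third would have lifted the lid to about 0.237 rad, over the 0.235 limit.

**Last checks before hand-in:**
- **Lid:** about 0.053 rad, still, and clear of its posts. I expected 0.047 rad.
- **Push:** the wrist force read about 13 N downward. There was also a sideways load of about 9 N.
- **Stack:** the top read 116 mm, level and within about 2 mm of the block below when I let go. It was not visible in full under the closed lid.
- **Spares and bystanders:** the two spare blocks lie flat where they started. The things standing around look unmoved in the pictures.

**What disagreed:** the fingertips appeared about 11 mm behind the reported TCP, not 17 mm ahead of it. My first pinch therefore closed above the bar and came away empty, and the lid did not move. I used the height measured from the pictures for every later grasp.

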